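# Park the racer on the toy lift, bar it in and jog the lift switch

## Task

Park the green racer straight in the middle of the white-lined box on the grey road tile, then slide the orange-handled stop bar through both yellow eyelets at the tile's end until its handle is close up to the first eyelet. Only when the bar is in, push the blue-topped lift switch inside the maple cubby right over towards its yellow dot, keep it there for about a second, and let it spring back upright. Leave the police car, the petrol pump and the tin where they stand.

Things in the scene. Friction and masses are not known exactly. Their poses are not given: they have to be found in the camera images.
- racer_center (a point): Green die-cast toy racing car, 120 long, 44 wide (50 over the fixed black wheels), 35 high, about 200 g, wheels down on the table; it and the police car may swap places. Point: middle of the car, 17 mm above the wheels' foot. x to the nose, along the car, z up. Flat sides 44 mm apart from 6 to 22 mm above the foot, free of wheels over the middle 50 mm of its length.
- bay: Toy lift bay, fixed. Origin on the table; x along the bay, away from the eyelets; y left. Grey road tile, top 10 mm above the table, spans x -80 to +110, y -42 to +42. Two upright yellow ring eyelets at x -60, y +48 and -48, on feet 44 x 22 x 6 mm. A red signal flag on a 60 mm post at x 102, y -55 (top 65 mm above the table at rest) swings while the lift switch is held over.
- park (a point): Middle of the white-lined parking box (140 x 70 mm, long side along x) on top of the road tile, 10 mm above the table; at x +20 mm in the bay's frame; axes of the bay. The parked racer lies along x, either end first, its centre 17 mm above this point; parked there it clears the stop bar by about 14 mm.
- eye_left (a point): Centre of the hole of the eyelet on the bay's +y side, 36 mm above the table; axes of the bay (hole along y). Hole 20 mm diameter, ring 34 mm outside, 8 mm thick.
- eye_right (a point): Centre of the hole of the eyelet on the bay's -y side, 96 mm from the other; axes of the bay.
- bar_grip (a point): Stop bar lying loose on the table left of the bay: square orange handle 60 x 26 x 26 mm, and from the middle of one end a straight aluminium rod, 12 mm diameter, 132 mm long with a round end; 192 mm in all, 80 g. Point: centre of the handle, 13 mm up. x along the rod to its tip, z up. The tip starts pointing roughly to the right (-y) and towards the robot.
- bar_shoulder (a point): Where the rod leaves the handle, on the rod's axis, 30 mm from the handle's centre; axes of the bar.
- bar_tip (a point): Round tip of the rod, on its axis, 162 mm from the handle's centre; axes of the bar.
- garage: Maple cubby shelf, open front and back, fixed, roughly facing the robot. Origin on the table below the lift switch's pivot; x into the cubby, y left, z up. Top board from x -35 to +45, underside 290 mm up, 18 thick, over the switch: come in leaning, from the front. Inner side walls at y +140, -180. Grey switch box 70 x 90, top 40 mm above the table, yellow dot on its +y side.
- switch (a joint): Lift switch, a momentary toggle: angle in rad, 0 upright (its spring returns it), + when leaning to the yellow dot (the cubby's +y), stops at +0.5 and -0.5. Spring about 0.6 N m/rad, so about 4 N at its top when right over. Right over counts from 0.3 rad.
- switch_top (a point): Middle of the blue paddle (32 along x, 18 wide along y, 36 high) at the top of the lift switch, 72 mm above the pivot, 107 mm above the table when upright; the lever's end is 18 mm higher. Below the paddle is a black stalk 14 mm wide. Axes of the lever: at 0 those of the cubby.
- switch_pivot (a point): The lift switch's pivot, 35 mm above the table; the lever swings in the cubby's y-z plane; axes of the cubby.
- police: White plastic police car, 120 x 50 x 50 mm, with a black side stripe and a red and blue roof light; bystander. Origin under its middle on the table.
- pump: Red plastic toy petrol pump, 66 x 56 x 124 mm high, white top; bystander beyond the bay. Origin under its middle.
- tin: Upright aluminium tin, 62 mm diameter, 86 mm high, on the cubby's floor left of and behind the switch; bystander. Origin under its middle.
Mind the look-alikes: they are no part of the job. Several things look just like the part that bears racer_center: the one meant starts farthest to the robot's left.

How it is judged:
By the outcome, as a careful person would: the job done as asked, in the order asked, and still so for the second after the job is handed in, with the robot touching nothing.
It also fails if it takes over 72 s, if anything falls off the work surface, if the arm or the gripper's body presses on something with over 40 N, if the wrist force passes 120 N, or if a joint passes its speed limit or range.

## Robot

A 6-joint arm with a two-finger parallel gripper is mounted at the origin on the work surface. World frame = base frame: x ahead of the robot, y to its left, z up, the work surface at z = 0. Lengths are in mm, angles in degrees, forces in N, time in s.
With the tool pointing down it reaches from about 300 to 850 mm from the base axis. Payload 4.2 kg.
Tool frame: the origin (TCP) lies between the finger pads; the fingertips stand 8 mm ahead of it and the grasp point (between the pads) lies 11 mm behind it; x points along the fingers, y is the direction in which the jaws open and shut, and the axes are right-handed (so a half turn about x gives the same grasp; the last joint's range is limited). The gripper opens to 91 mm and grips with 3 to 60 N. Pads are 32 mm wide; open, the fingers measure 118 mm over their backs; the gripper's body (76 mm by 178 mm) begins 60 mm behind the grasp point.
Start: joints at [-66.864, 18.312, 89.639, -0, 72.044, -1.146], TCP at [236.46, -524.146, 221.976] pointing down, gripper open.
Joint ranges: [-177.97, 177.97], [-48.28, 115.42], [12.27, 149.76], [-77.06, 257.06], [2.81, 150.46], [-146.56, 146.56]. Speed limits (degrees/s): [147.25, 147.25, 180, 180, 180, 180].

## Interface

Orientations are given as [roll, pitch, yaw] about the fixed x, y, z axes, in that order (R = Rz(yaw) Ry(pitch) Rx(roll)).
In Python, from workcell import env gives the robot as it stands.
- The arm moves only by the tool arm_command, never from a script. Its arguments are lists of equal length, an entry for each row: "slide": the shift along the tool's x, y, z in cm, a list of three; "turn": the turn, a rotation vector about the tool's x, y, z in rad, a list of three; "grip": the closure in counts, from 0 (fully open) to 255 (shut). A call has 1 to 20 rows; each row is the pose to reach, as a shift and turn from the pose commanded when the call began, along the tool's axes at that moment; what a row does not reach only later rows make up. A row lasts 1/12 s, in which the tool goes at most 41.7 mm and 7.16 degrees, less where a joint would pass 70% of its speed; a pose out of reach is approached as far as the arm can. A call with a gripper value outside its range is refused whole. The fingers move at their own pace and stop on an object; "newtons" is the grip in N (left out, the last holds). Time passes only in rows, so rows that repeat a pose let the fingers close. It gives the time, the measured TCP pose, the force and the opening at its end, in the units of the state.
- env.state(): the state, without advancing time (a new reading comes with each control period).
- env.grab_frame(name): name is "side" or "top"; returns (picture, depth): 480x640x3 uint8, red, green, blue; 480x640 float32, mm along the optical axis (not along the pixel's ray), 0 where there is no reading.
- env.calibration(name): a dict with "K" (3x3 intrinsics, pixels), "camera_from_world" (4x4, takes a point from world to camera coordinates). Camera axes: x right, y up, looking along -z (the intrinsics and any distortion apply to the point x, -y, -z); pixel columns grow to the right and rows downward; lengths in mm; the calibration is good to about 2 mm. A picture is of the moment at which its call begins. calibration takes no time and is no camera call.
- env.job_done(): hands the job in, once; it reports no verdict.
Trained networks look in the newest picture that a camera, given by its name, has taken for a name from the list of things; names that differ only in an ending like _2 or _b are one class to them, and where a whole thing is asked for, a point or a joint stands for the part that bears it (a point fixed in the world has none). Each returns a list of dicts, best first, with "p" (0 to 1); they miss things now and then, are a little off and sometimes report something else, mostly with a low value. They report only what shows in the picture. A call takes as long as a camera call. They do not tell look-alikes from the thing itself.
- env.search_frame(camera, label): "point" ([x, y, z] in mm, in world coordinates, good to about 4 mm: the middle of the surface that is visible of it).
The state is a dict: "time_s": time; "qpos": joint angles; "qvel": joint speeds; "effort": joint torques, N m; "ee_pos": TCP position; "ee_rot": TCP orientation; "force": force on the tool from outside, world axes, zero at the start; "torque": the same for the moment, N m; "gripper_width": finger opening in mm.
Only numpy, scipy, OpenCV 4.12 (cv2) and the standard library are available. Lean on these libraries where they do the work, as an engineer would, in place of code of your own. Each camera call takes 0.05 s, during which the arm holds its last target.

## Working session

There is one attempt and no reset: what is moved stays moved. The work goes in short steps, Python scripts to look and compute and a tool call to move; the robot and the scene stay as the last step left them, time stands still between calls to the robot, and variables do not carry over. Pictures are saved under pics/ and viewed, and the job is handed in when it is done.

Besides the shell and the picture viewer there is one more tool, called after "Emit:" as name(argument=value, ...), one argument or row to a line, values as JSON. arm_command: Moves the arm, as the interface text tells. Its arguments: {"type":"object","properties":{"slide":{"type":"array","items":{"type":"array","items":{"type":"number"}}},"turn":{"type":"array","items":{"type":"array","items":{"type":"number"}}},"grip":{"type":"array","items":{"type":"number"}},"newtons":{"type":"number"}},"required":["slide","turn","grip"]}

```bash
ls; mkdir -p pics; python3 - <<'E'
from workcell import env
import cv2,numpy as np
for n in("side","top"):
    p,d=env.grab_frame(n); cv2.imwrite(f"pics/{n}0.png",p[:,:,::-1]); np.save(f"{n}0.npy",d)
    c=env.calibration(n); print(n,np.round(c["K"],1).tolist(),np.round(c["camera_from_world"],3).tolist(),c.keys())
print(env.state())
for l in ["racer_center","bay","park","eye_left","eye_right","bar_grip","garage","switch","switch_top","police","pump","tin"]:
    for n in("side","top"):
        try: print(l,n,[(np.round(r["point"]).tolist(),round(r["p"],2)) for r in env.search_frame(n,l)][:4])
        except Exception as e: print(l,n,e)
E
```

```text
pics
side [[511.0, 0.0, 326.9], [0.0, 511.0, 241.6], [0.0, 0.0, 1.0]] [[0.919, 0.393, 0.006, -458.428], [-0.286, 0.659, 0.696, 49.567], [0.27, -0.641, 0.718, -1622.604], [0.0, 0.0, 0.0, 1.0]] dict_keys(['K', 'camera_from_world'])
top [[451.6, 0.0, 323.2], [0.0, 451.6, 242.4], [0.0, 0.0, 1.0]] [[0.011, -1.0, 0.012, 28.041], [0.993, 0.013, 0.118, -475.358], [-0.118, 0.011, 0.993, -1059.232], [0.0, 0.0, 0.0, 1.0]] dict_keys(['K', 'camera_from_world'])
{'time_s': 0.1, 'qpos': array([-6.68638350e+01,  1.83481204e+01,  8.96984773e+01, -1.42792674e-03,
        7.20444741e+01, -1.14405931e+00]), 'qvel': array([-0.0307553 , -0.01382445, -0.15624655,  0.02620703, -0.10946069,
        0.05838542]), 'effort': array([-4.91301871e-04, -4.13334990e+01, -2.32509792e+01,  7.28063495e-02,
        4.21588321e-02, -4.26853944e-05]), 'ee_pos': array([ 236.27974489, -523.73420405,  221.20928251]), 'ee_rot': array([-90.28996832,  89.9089181 , 113.99069722]), 'force': array([-0.37140997, -0.27968202, -1.26396012]), 'torque': array([ 0.02903504,  0.02999597, -0.01341687]), 'gripper_width': 90.90206375654739}
[... 820 characters left out ...]
ch side [([593.0, -315.0, 110.0], 0.54), ([451.0, 334.0, 18.0], 0.21)]
switch top [([589.0, -305.0, 115.0], 0.6), ([454.0, 333.0, 18.0], 0.21), ([455.0, -103.0, 22.0], 0.16)]
switch_top side [([507.0, 86.0, 12.0], 0.58), ([595.0, -316.0, 107.0], 0.48)]
switch_top top [([588.0, -309.0, 121.0], 0.51)]
police side [([627.0, 285.0, 30.0], 0.76), ([772.0, 104.0, 77.0], 0.27)]
police top [([614.0, 292.0, 30.0], 0.65), ([563.0, 69.0, 11.0], 0.53)]
pump side [([774.0, 103.0, 76.0], 0.91), ([596.0, -314.0, 106.0], 0.55)]
pump top [([762.0, 120.0, 121.0], 0.96), ([583.0, -348.0, 302.0], 0.4)]
tin side [([676.0, -249.0, 87.0], 0.7)]
tin top [([658.0, -228.0, 91.0], 0.85), ([762.0, 118.0, 118.0], 0.25)]
```

View pics/side0.png

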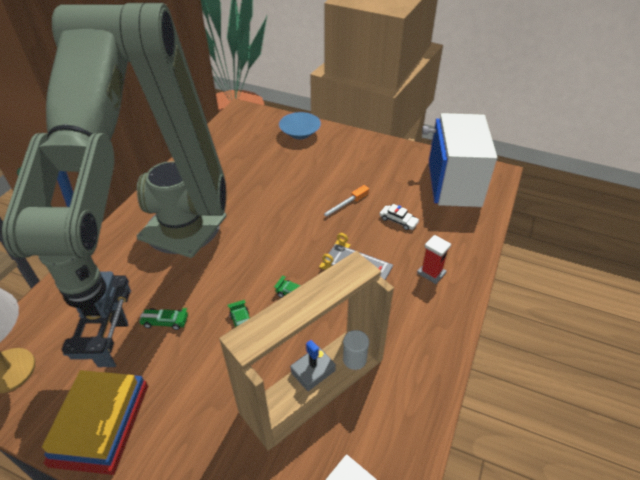

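View pics/top0.png

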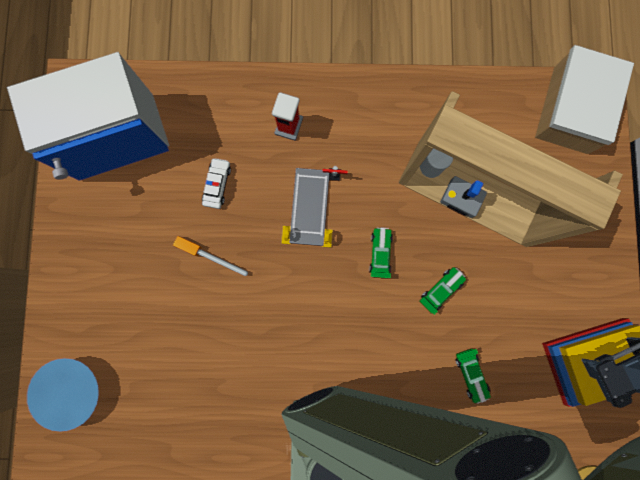

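```bash
cat > h.py <<'E'
import numpy as np,cv2
from workcell import env
from scipy.spatial.transform import Rotation as R
def grab(n,tag=None):
    p,d=env.grab_frame(n)
    if tag: cv2.imwrite(f"pics/{tag}.png",p[:,:,::-1])
    return p,d
def cloud(n,d):
    c=env.calibration(n);K=np.array(c["K"]);T=np.array(c["camera_from_world"])
    v,u=np.mgrid[0:480,0:640]
    X=np.stack([(u-K[0,2])/K[0,0]*d,-(v-K[1,2])/K[1,1]*d,-d],-1)
    return (X-T[:3,3])@T[:3,:3]
def proj(n,P):
    c=env.calibration(n);K=np.array(c["K"]);T=np.array(c["camera_from_world"])
    q=np.atleast_2d(P)@T[:3,:3].T+T[:3,3]
    return np.stack([K[0,0]*q[:,0]/-q[:,2]+K[0,2],K[1,1]*-q[:,1]/-q[:,2]+K[1,2]],-1)
def ray(n,uv,z):
    c=env.calibration(n);K=np.array(c["K"]);T=np.array(c["camera_from_world"])
    uv=np.atleast_2d(uv).astype(float)
    dr=np.stack([(uv[:,0]-K[0,2])/K[0,0],-(uv[:,1]-K[1,2])/K[1,1],-np.ones(len(uv))],-1)@T[:3,:3]
    o=-T[:3,:3].T@T[:3,3]
    return o+dr*((z-o[2])/dr[:,2])[:,None]
E
python3 - <<'E'
from h import *
p=cv2.imread("pics/top0.png");d=np.load("top0.npy");X=cloud("top",d)
def crop(f,u0,u1,v0,v1,k,o): 
    cv2.imwrite(o,cv2.resize(cv2.imread(f)[v0:v1,u0:u1],None,fx=k,fy=k,interpolation=cv2.INTER_CUBIC))
crop("pics/top0.png",270,470,155,305,4,"pics/c1.png")
crop("pics/side0.png",230,430,180,330,4,"pics/c2.png")
crop("pics/top0.png",400,500,120,220,6,"pics/c3.png")
hsv=cv2.cvtColor(p,cv2.COLOR_BGR2HSV)
# table plane check
m=(X[...,2]<8)&(X[...,2]>-8)
print("table z",np.median(X[...,2][m]))
def stat(name,box,mask,zr):
    u0,u1,v0,v1=box;mm=np.zeros(mask.shape,bool);mm[v0:v1,u0:u1]=mask[v0:v1,u0:u1]
    mm&=(X[...,2]>zr[0])&(X[...,2]<zr[1])
    P=X[mm];c=P.mean(0);e=cv2.minAreaRect(P[:,:2].astype(np.float32))
    print(name,len(P),np.round(c,1),"rect",np.round(e[0],1),np.round(e[1],1),round(e[2],1),"z",np.percentile(P[:,2],[2,50,98]).round(1))
any_=np.ones(p.shape[:2],bool)
H,S,V=hsv[...,0],hsv[...,1],hsv[...,2]
green=(H>40)&(H<80)&(S>120)
stat("racer",(365,400,220,285),any_,(8,60))
stat("racer low",(365,400,220,285),green,(5,60))
yel=(H>20)&(H<35)&(S>150)
stat("eyeL",(278,305,220,250),yel,(3,70))
stat("eyeR",(315,345,220,250),yel,(3,70))
stat("eyeLtop",(278,305,220,250),yel,(25,70))
stat("eyeRtop",(315,345,220,250),yel,(25,70))
org=(H>5)&(H<22)&(S>200)&(V>180)
stat("handle",(165,210,230,260),any_,(18,40))
stat("rod",(207,255,245,280),any_,(6,40))
stat("tile",(285,335,165,250),any_,(6,14))
stat("police",(195,235,150,215),any_,(8,80))
stat("paddle",(455,490,170,200),(H>105)&(H<130)&(S>150),(50,150))
stat("board",(400,640,90,250),any_,(295,330))
E
```

```text
table z 0.34539083355254285
racer 965 [ 451.9 -105.9   26.5] rect [ 453.8 -106.7] [ 51.  121.5] 86.4 z [16.3 23.9 37.6]
racer low 670 [ 446.6 -105.5   27.2] rect [ 452.9 -106. ] [ 46.  119.6] 87.2 z [17.4 24.2 38.1]
eyeL 128 [493.3 124.4  25.2] rect [496.2 125.3] [42.6 19.7] 1.3 z [ 3.7 11.2 54. ]
eyeR 139 [487.3  23.3  22.2] rect [489.6  24.1] [21.9 44.1] 86.4 z [ 3.8  9.1 54.9]
eyeLtop 59 [494.9 120.9  46.1] rect [495.4 121.7] [ 7.9 32.6] 85.8 z [25.2 50.3 54.2]
eyeRtop 51 [487.5  26.1  48.5] rect [489.1  26.3] [33.6  7.2] 0.3 z [35.5 50.  55.7]
handle 303 [461.7 358.   25.5] rect [457.8 349.3] [89.3 26. ] 65.7 z [18.9 25.8 30.7]
rod 224 [420.  265.3  17.8] rect [421.8 265.5] [106.7  39.3] 50.3 z [12.9 17.8 22.8]
tile 2501 [564.   68.3  10.1] rect [570.1  68.5] [116.3 203.4] 88.5 z [ 6.5 10.1 13.5]
police 976 [615.8 295.9  31.4] rect [620.1 298.2] [ 51.8 122. ] 79.9 z [12.9 28.8 51. ]
paddle 163 [ 590.2 -304.4  115.3] rect [ 592.4 -307.2] [16.9 32.3] 61.9 z [ 71.3 122.3 127.3]
board 8672 [ 585.3 -328.2  307.6] rect [ 587.7 -328.6] [356.3  82.4] 63.5 z [299.  308.  310.8]
```

View pics/c1.png

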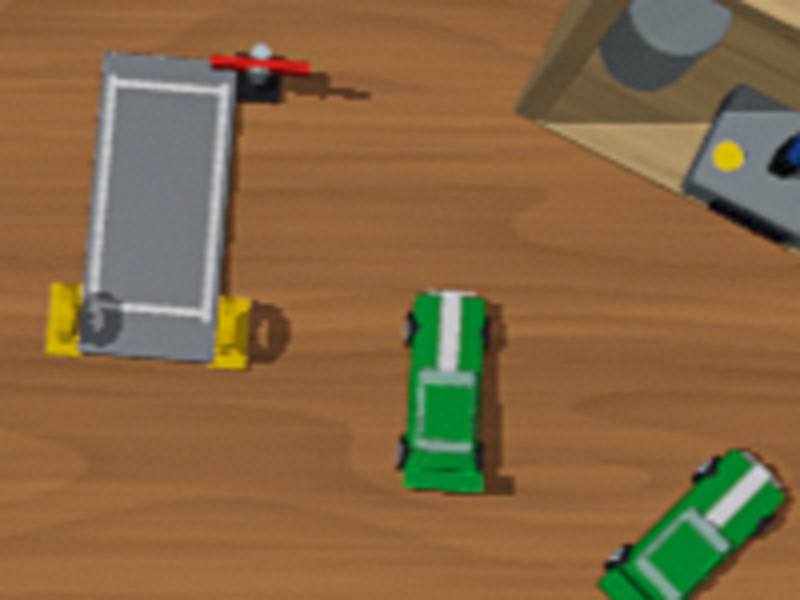

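View pics/c2.png

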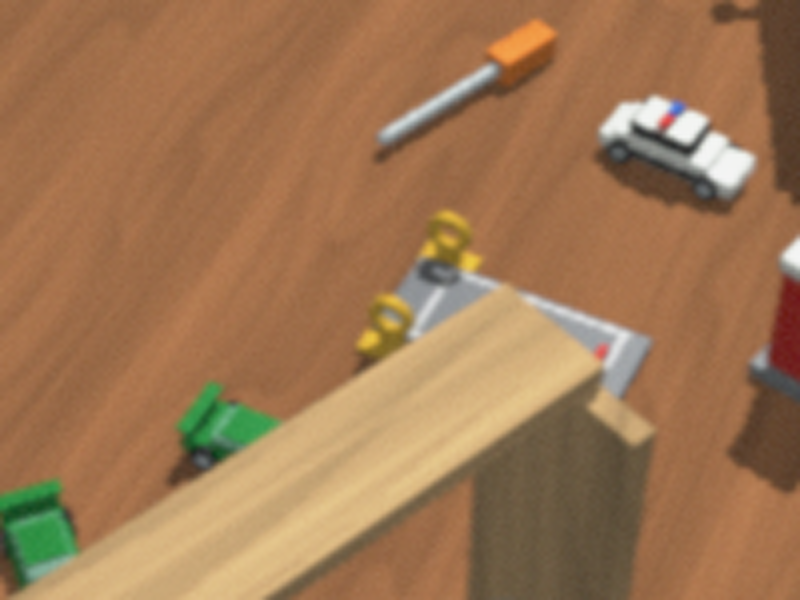

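View pics/c3.png

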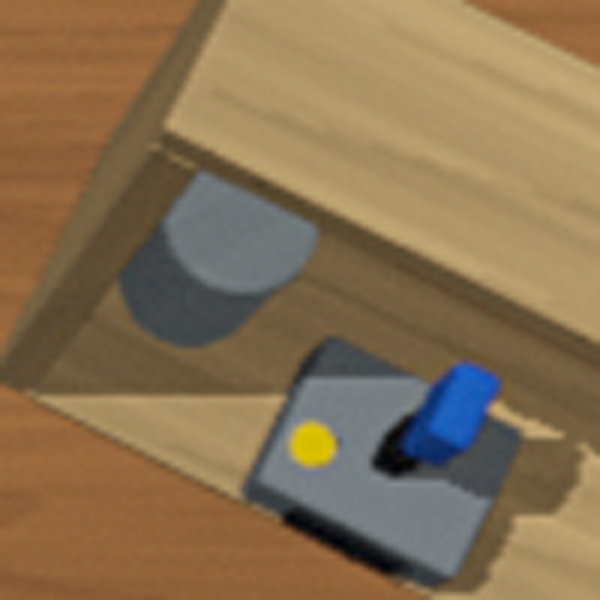

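```bash
python3 - <<'E'
from h import *
p=cv2.imread("pics/top0.png");d=np.load("top0.npy");X=cloud("top",d)
hsv=cv2.cvtColor(p,cv2.COLOR_BGR2HSV);H,S,V=[hsv[...,i].astype(int) for i in range(3)]
def inbox(m,b):
    o=np.zeros(m.shape,bool);o[b[2]:b[3],b[0]:b[1]]=m[b[2]:b[3],b[0]:b[1]];return o
def rect(uv,z,name):
    P=ray("top",uv,z)[:,:2].astype(np.float32);r=cv2.minAreaRect(P);print(name,np.round(r[0],1),np.round(r[1],1),round(r[2],2))
# tile
m=inbox((S<70),(285,335,160,250)).astype(np.uint8)
cs,_=cv2.findContours(m,cv2.RETR_EXTERNAL,cv2.CHAIN_APPROX_NONE);c=max(cs,key=cv2.contourArea)[:,0]
rect(c,10,"tile")
# sides by line fit between rows 175..225 
L=[];Rr=[]
for v in range(175,222):
    u=np.where(m[v])[0];L.append((u.min()-.5,v));Rr.append((u.max()+.5,v))
for nm,e in(("L",L),("R",Rr)):
    P=ray("top",e,10)[:,:2];f=cv2.fitLine(P.astype(np.float32),cv2.DIST_HUBER,0,.01,.01).ravel();print(nm,f.round(3),np.degrees(np.arctan2(f[1],f[0])))
# handle
m=inbox((H>5)&(H<25)&(S>200)&(V>190),(165,215,225,265))
uv=np.argwhere(m)[:,::-1];print(len(uv));rect(uv,26,"handle")
Z=X[inbox((X[...,2]>21)&(X[...,2]<40),(165,212,225,265))];r=cv2.minAreaRect(Z[:,:2].astype(np.float32));print("handle depth",r)
m=inbox((S<60)&(V>120),(200,260,240,285));uv=np.argwhere(m)[:,::-1]
P=ray("top",uv,10)[:,:2];f=cv2.fitLine(P.astype(np.float32),cv2.DIST_HUBER,0,.01,.01).ravel();print("rod dir",f,np.degrees(np.arctan2(f[1],f[0])));rect(uv,9,"rod")
# side camera
p=cv2.imread("pics/side0.png");d=np.load("side0.npy");Y=cloud("side",d)
hsv=cv2.cvtColor(p,cv2.COLOR_BGR2HSV);H,S,V=[hsv[...,i].astype(int) for i in range(3)]
yel=(H>20)&(H<35)&(S>150)
for nm,b in(("L",(330,355,230,250)),("R",(315,335,250,275))):
    Z=Y[inbox(yel,b)];Z=Z[(Z[:,2]>24)&(Z[:,2]<60)];r=cv2.minAreaRect(Z[:,:2].astype(np.float32));print("side eye",nm,len(Z),r,Z.mean(0).round(1))
m=inbox((H>5)&(H<20)&(S>180)&(V>190),(345,375,180,202));Z=Y[m];Z=Z[Z[:,2]>22]
print("side handle",len(Z),cv2.minAreaRect(Z[:,:2].astype(np.float32)),Z.mean(0))
m=inbox((S<60)&(V>120),(320,358,190,220));Z=Y[m];print("side rod",cv2.fitLine(Z[:,:2].astype(np.float32),cv2.DIST_HUBER,0,.01,.01).ravel(),len(Z))
m=inbox((H>105)&(H<130)&(S>150),(300,325,335,360));Z=Y[m];print("side paddle",len(Z),np.median(Z,0))
m=inbox((Y[...,2]>300)&(Y[...,2]<315),(220,390,250,370));Z=Y[m];print("side board",cv2.minAreaRect(Z[:,:2].astype(np.float32)))
print(R.from_euler("xyz",env.state()["ee_rot"],degrees=True).as_matrix().round(3))
E
```

```text
tile [566.7  62.6] [ 98.1 189.4] 85.94
L [ 9.98000e-01 -6.90000e-02  5.87590e+02  1.10269e+02] -3.948363
R [ 9.97000e-01 -7.70000e-02  5.82399e+02  2.56940e+01] -4.425197
239
handle [463.9 363.6] [56.6 24.4] 65.83
handle depth ((457.0545654296875, 347.5706481933594), (93.09343719482422, 25.95391082763672), 65.79899597167969)
rod dir [4.1751057e-01 9.0867209e-01 4.2397806e+02 2.7646805e+02] 65.32248
rod [424.3 277.6] [127.1  11.4] 65.66
side eye L 49 ((496.16064453125, 118.64175415039062), (13.521993637084961, 32.509098052978516), 72.22470092773438) [497.1 118.   39.6]
side eye R 46 ((490.67730712890625, 23.38499641418457), (12.453081130981445, 27.235336303710938), 78.12002563476562) [489.6  21.9  39.9]
side handle 40 ((464.46014404296875, 357.722900390625), (53.529972076416016, 23.93097686767578), 63.78036117553711) [467.04241446 360.0690825   26.24862523]
side rod [4.0971664e-01 9.1221285e-01 4.2446805e+02 2.6913794e+02] 128
side paddle 132 [ 596.56584198 -317.57265189  121.9356767 ]
side board ((587.9757690429688, -331.0380859375), (356.2160949707031, 83.31272888183594), 63.39554977416992)
[[ 0.     0.411 -0.912]
 [-0.    -0.912 -0.411]
 [-1.     0.     0.   ]]
```

```bash
cat >> h.py <<'E'
def goal(pos,jaw_az,lean=0.,lean_az=0.):
    """pose with tool x down (leaned by lean deg towards horizontal az lean_az), jaw azimuth"""
    j=np.radians(jaw_az);y=np.array([np.cos(j),np.sin(j),0]);a=np.radians(lean_az);l=np.radians(lean)
    x=np.array([np.cos(a)*np.sin(l),np.sin(a)*np.sin(l),-np.cos(l)])
    y=y-x*(x@y);y/=np.linalg.norm(y);return np.array(pos,float),np.stack([x,y,np.cross(x,y)],1)
def rel(pos,Rm):
    s=env.state();R0=R.from_euler("xyz",s["ee_rot"],degrees=True).as_matrix();p=np.array(s["ee_pos"])
    sl=R0.T@(pos-p)/10;t=R.from_matrix(R0.T@Rm).as_rotvec()
    print("at",p.round(1),"t",round(s["time_s"],2),"w",round(s["gripper_width"],1),"F",np.round(s["force"],1),"\n slide",sl.round(2).tolist(),"turn",t.round(3).tolist(),"dist rows",round(np.linalg.norm(sl)/4.17,1),"turn rows",round(np.degrees(np.linalg.norm(t))/7.16,1),"q",np.round(s["qpos"]).tolist())
E
python3 -c "
from h import *
rel(*goal((453,-107,90),-93.5))"
```

```text
at [ 236.5 -524.2  222. ] t 1.3 w 91.2 F [-0.2  0.7  0. ] 
 slide [13.19, -29.12, -36.89] turn [0.485, -0.0, -0.0] dist rows 11.7 turn rows 3.9 q [-67.0, 18.0, 90.0, -0.0, 72.0, -1.0]
```

Green racers in the top view are at (382,252), (443,290) and (473,376). The crop c1 confirms that (382,252), at y≈-106, is farthest to the robot's left, so that is the one meant. Its nose points away from the robot.

Emit:
arm_command(
  slide=[
    [13.2, -29.1, -36.9],
    [13.2, -29.1, -36.9],
    [13.2, -29.1, -36.9],
    [13.2, -29.1, -36.9],
    [13.2, -29.1, -36.9],
    [13.2, -29.1, -36.9],
    [13.2, -29.1, -36.9],
    [13.2, -29.1, -36.9],
    [13.2, -29.1, -36.9],
    [13.2, -29.1, -36.9],
    [13.2, -29.1, -36.9],
    [13.2, -29.1, -36.9],
    [13.2, -29.1, -36.9],
    [13.2, -29.1, -36.9],
    [13.2, -29.1, -36.9],
  ],
  turn=[
    [0.485, 0, 0],
    [0.485, 0, 0],
    [0.485, 0, 0],
    [0.485, 0, 0],
    [0.485, 0, 0],
    [0.485, 0, 0],
    [0.485, 0, 0],
    [0.485, 0, 0],
    [0.485, 0, 0],
    [0.485, 0, 0],
    [0.485, 0, 0],
    [0.485, 0, 0],
    [0.485, 0, 0],
    [0.485, 0, 0],
    [0.485, 0, 0],
  ],
  grip=[0, 0, 0, 0, 0, 0, 0, 0, 0, 0, 0, 0, 0, 0, 0],
)

```text
time_s: 2.55
ee_pos: [453.2, -107.3, 90.0]
ee_rot: [85.9, 90.0, -97.5]
force: [-0.8, 0.1, -0.8]
gripper_width: 91.6
```

```bash
python3 - <<'E'
from h import *
rel(*goal((453,-107,11),-93.5))
p,d=grab("top","top1");X=cloud("top",d)
cv2.imwrite("pics/c4.png",cv2.resize(p[150:300,270:470,::-1],None,fx=4,fy=4))
s=env.state()
print(proj("top",[s["ee_pos"]]))
E
```

```text
at [ 453.2 -107.3   90. ] t 2.55 w 91.6 F [-0.8  0.1 -0.8] 
 slide [7.9, -0.03, 0.02] turn [0.001, 0.0, -0.0] dist rows 1.9 turn rows 0.0 q [-15.0, 16.0, 114.0, -0.0, 49.0, 79.0]
[[385.80184057 249.56180531]]
```

View pics/c4.png

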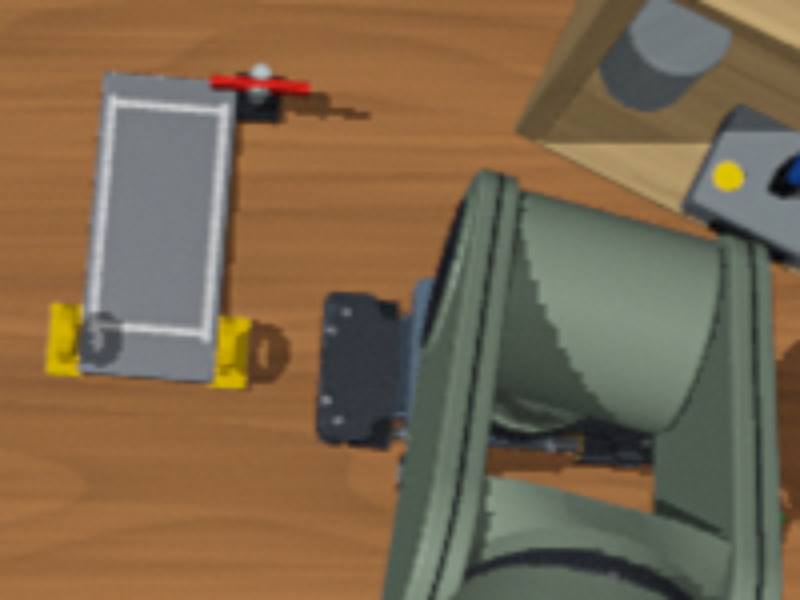

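The top picture shows the gripper over the racer, which the arm hides. The bay around (300,215) is clear. I'm descending and gripping.

Emit:
arm_command(
  slide=[
    [4, 0, 0],
    [6.5, 0, 0],
    [7.9, 0, 0],
    [7.9, 0, 0],
    [7.9, 0, 0],
    [7.9, 0, 0],
    [7.9, 0, 0],
    [7.9, 0, 0],
    [7.9, 0, 0],
    [7.9, 0, 0],
    [7.9, 0, 0],
    [7.9, 0, 0],
  ],
  turn=[
    [0, 0, 0],
    [0, 0, 0],
    [0, 0, 0],
    [0, 0, 0],
    [0, 0, 0],
    [0, 0, 0],
    [0, 0, 0],
    [0, 0, 0],
    [0, 0, 0],
    [0, 0, 0],
    [0, 0, 0],
    [0, 0, 0],
  ],
  grip=[0, 0, 0, 0, 255, 255, 255, 255, 255, 255, 255, 255],
  newtons=15,
)

```text
time_s: 3.6
ee_pos: [453.2, -107.1, 11.1]
ee_rot: [151.0, 90.0, -32.5]
force: [-0.2, -0.5, 2.1]
gripper_width: 44.0
```

```bash
python3 - <<'E'
from h import *
rel(*goal((572,68.4,85),-94))
E
```

```text
at [ 453.2 -107.1   11.1] t 3.6 w 44.0 F [-0.2 -0.5  2.1] 
 slide [-7.39, -18.24, -10.79] turn [0.009, -0.0, -0.0] dist rows 5.4 turn rows 0.1 q [-15.0, 23.0, 119.0, -0.0, 37.0, 79.0]
```

Emit:
arm_command(
  slide=[
    [-3, 0, 0],
    [-5.5, 0, 0],
    [-7.4, 0, 0],
    [-7.4, -2, -1.2],
    [-7.4, -5, -3],
    [-7.4, -8.5, -5],
    [-7.4, -12, -7],
    [-7.4, -15, -9],
    [-7.4, -17.2, -10.2],
    [-7.4, -18.25, -10.8],
    [-7.4, -18.25, -10.8],
    [-7.4, -18.25, -10.8],
    [-7.4, -18.25, -10.8],
  ],
  turn=[
    [0, 0, 0],
    [0, 0, 0],
    [0, 0, 0],
    [0, 0, 0],
    [0.009, 0, 0],
    [0.009, 0, 0],
    [0.009, 0, 0],
    [0.009, 0, 0],
    [0.009, 0, 0],
    [0.009, 0, 0],
    [0.009, 0, 0],
    [0.009, 0, 0],
    [0.009, 0, 0],
  ],
  grip=[255, 255, 255, 255, 255, 255, 255, 255, 255, 255, 255, 255, 255],
)

```text
time_s: 4.68
ee_pos: [570.8, 67.4, 84.5]
ee_rot: [24.7, 89.9, -159.4]
force: [0.3, 0.3, -1.7]
gripper_width: 43.7
```

```bash
python3 - <<'E'
from h import *
rel(*goal((572,68.4,22),-94))
p,d=grab("top","top2")
cv2.imwrite("pics/c5.png",cv2.resize(p[150:300,220:420,::-1],None,fx=4,fy=4))
p,d=grab("side","side2")
cv2.imwrite("pics/c6.png",cv2.resize(p[180:330,250:450,::-1],None,fx=4,fy=4))
E
```

```text
at [570.8  67.4  84.5] t 4.68 w 43.7 F [ 0.3  0.3 -1.7] 
 slide [6.25, -0.12, -0.13] turn [-0.001, 0.002, -0.001] dist rows 1.5 turn rows 0.0 q [6.0, 25.0, 101.0, -0.0, 54.0, 100.0]
```

View pics/c5.png

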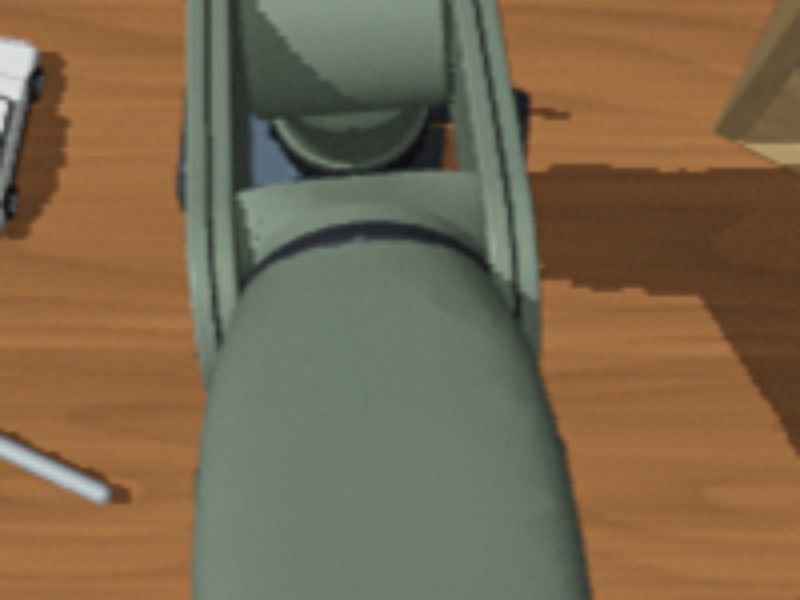

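View pics/c6.png

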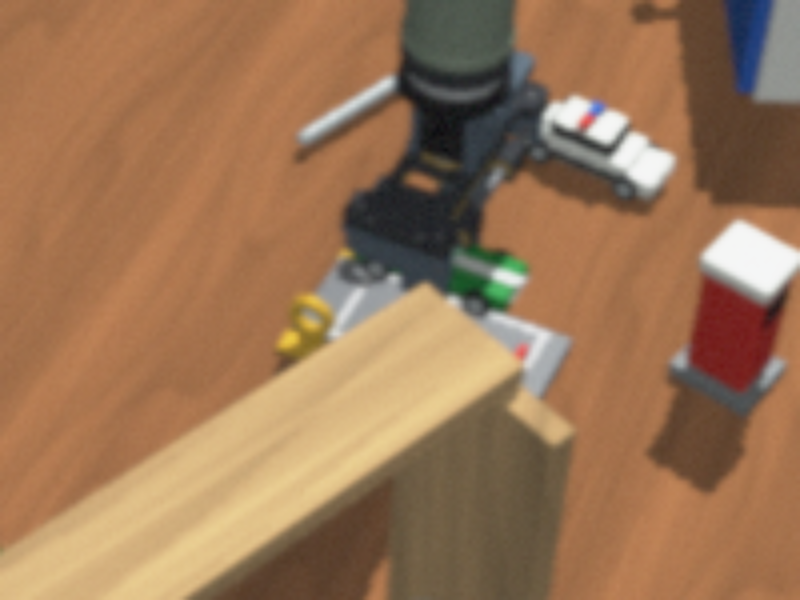

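The racer hangs over the tile in the side crop at about (490,275), and nothing is in the way. I'm lowering it.

Emit:
arm_command(
  slide=[
    [2.5, 0, 0],
    [4.5, 0, 0],
    [5.5, 0, 0],
    [6, 0, 0],
    [6, 0, 0],
    [6, 0, 0],
  ],
  turn=[
    [0, 0, 0],
    [0, 0, 0],
    [0, 0, 0],
    [0, 0, 0],
    [0, 0, 0],
    [0, 0, 0],
  ],
  grip=[255, 255, 255, 255, 255, 255],
)

```text
time_s: 5.28
ee_pos: [572.6, 68.1, 25.5]
ee_rot: [-177.7, 89.9, -1.7]
force: [-0.5, 0.6, -2.3]
gripper_width: 44.3
```

```bash
python3 - <<'E'
from h import *
rel(*goal((572,68.4,21.5),-94))
E
```

```text
at [572.6  68.1  25.5] t 5.28 w 44.3 F [-0.5  0.6 -2.3] 
 slide [0.4, -0.03, 0.06] turn [-0.001, -0.001, 0.0] dist rows 0.1 turn rows 0.0 q [6.0, 29.0, 104.0, -0.0, 47.0, 100.0]
```

Lower the last 4 mm, open, rise.

Emit:
arm_command(
  slide=[
    [0.2, 0, 0.05],
    [0.4, 0, 0.05],
    [0.4, 0, 0.05],
    [0.4, 0, 0.05],
    [0.4, 0, 0.05],
    [0.4, 0, 0.05],
    [0.4, 0, 0.05],
    [0.4, 0, 0.05],
  ],
  turn=[
    [0, 0, 0],
    [0, 0, 0],
    [0, 0, 0],
    [0, 0, 0],
    [0, 0, 0],
    [0, 0, 0],
    [0, 0, 0],
    [0, 0, 0],
  ],
  grip=[255, 255, 255, 120, 80, 60, 60, 60],
)

```text
time_s: 5.95
ee_pos: [571.8, 68.5, 21.1]
ee_rot: [175.9, 90.0, -8.1]
force: [-0.1, -0.5, -0.4]
gripper_width: 69.1
```

```bash
python3 - <<'E'
from h import *
rel(*goal((470,340,120),-24.4))
E
```

```text
at [571.8  68.5  21.1] t 5.95 w 69.1 F [-0.1 -0.5 -0.4] 
 slide [-9.89, -26.37, 12.05] turn [-1.215, -0.0, -0.0] dist rows 7.3 turn rows 9.7 q [6.0, 30.0, 104.0, -0.0, 46.0, 100.0]
```

Emit:
arm_command(
  slide=[
    [-3, 0, 0],
    [-6, 0, 0],
    [-9.9, 0, 0],
    [-9.9, -3, 1.2],
    [-9.9, -6, 2.6],
    [-9.9, -10, 4.5],
    [-9.9, -14, 6],
    [-9.9, -18, 8],
    [-9.9, -22, 10],
    [-9.9, -25, 12],
    [-9.9, -28.4, 13],
    [-9.9, -28.4, 13],
    [-9.9, -28.4, 13],
    [-9.9, -28.4, 13],
  ],
  turn=[
    [0, 0, 0],
    [0, 0, 0],
    [-0.1, 0, 0],
    [-0.22, 0, 0],
    [-0.34, 0, 0],
    [-0.46, 0, 0],
    [-0.58, 0, 0],
    [-0.7, 0, 0],
    [-0.82, 0, 0],
    [-0.94, 0, 0],
    [-1.06, 0, 0],
    [-1.18, 0, 0],
    [-1.215, 0, 0],
    [-1.215, 0, 0],
  ],
  grip=[60, 30, 0, 0, 0, 0, 0, 0, 0, 0, 0, 0, 0, 0],
)

```text
time_s: 7.12
ee_pos: [461.3, 361.7, 119.8]
ee_rot: [5.9, 90.0, -108.4]
force: [0.8, 0.6, -0.2]
gripper_width: 91.3
```

```bash
python3 - <<'E'
from h import *
rel(*goal((464,362.5,11.5),-24.4))
p,d=grab("top","top3")
cv2.imwrite("pics/c7.png",cv2.resize(p[150:300,220:420,::-1],None,fx=4,fy=4))
np.save("top3.npy",d)
p,d=grab("side","side3")
cv2.imwrite("pics/c8.png",cv2.resize(p[150:300,250:450,::-1],None,fx=4,fy=4))
E
```

```text
at [461.3 361.7 119.8] t 7.12 w 91.3 F [ 0.8  0.6 -0.2] 
 slide [10.83, 0.22, -0.19] turn [0.002, 0.0, -0.0] dist rows 2.6 turn rows 0.0 q [37.0, 24.0, 97.0, -0.0, 59.0, 61.0]
```

View pics/c7.png

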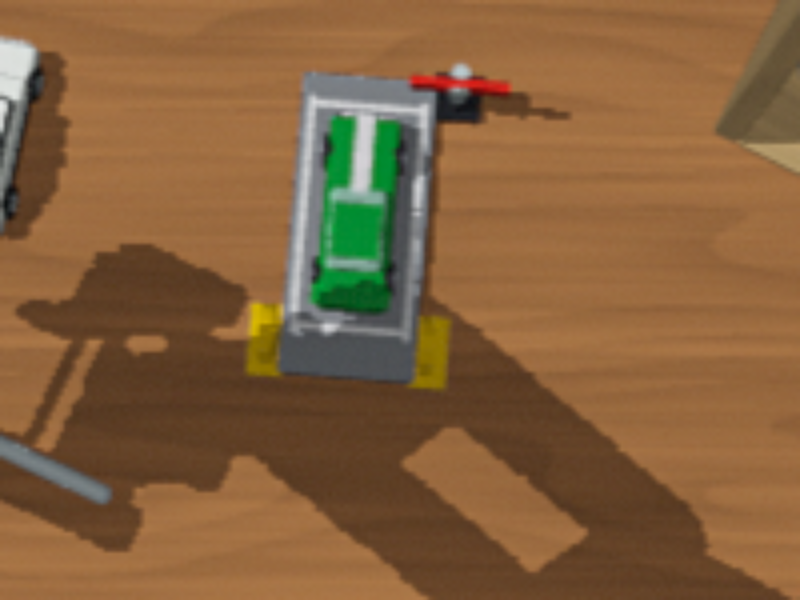

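View pics/c8.png

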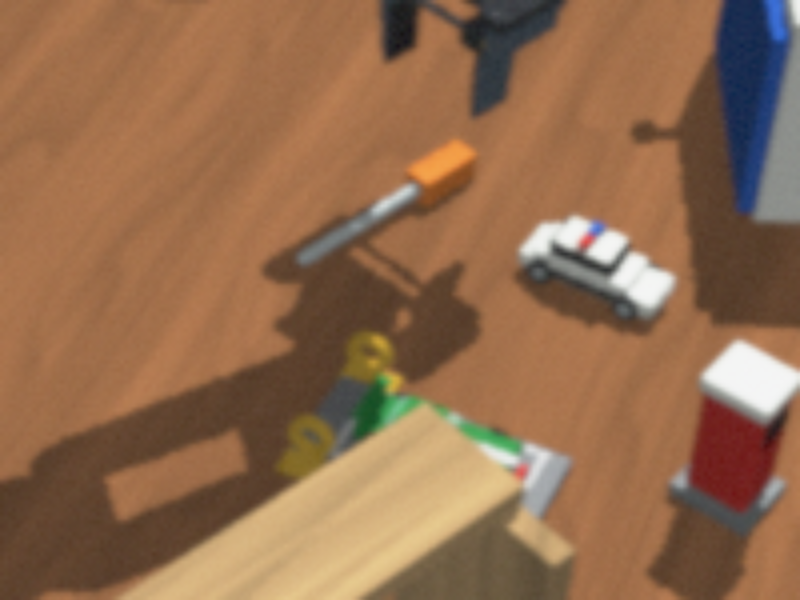

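```bash
python3 - <<'E'
from h import *
p=cv2.imread("pics/top3.png");X=cloud("top",np.load("top3.npy"))
m=np.zeros(p.shape[:2],bool);m[170:232,290:332]=True
a=np.radians(-4.0);c,s=np.cos(a),np.sin(a);O=np.array([552,70.])
B=(X[...,:2]-O)@np.array([[c,-s],[s,c]])
Z=X[...,2]
def st(mm,n): 
    P=B[mm];r=cv2.minAreaRect(P.astype(np.float32));print(n,len(P),np.round(r,1) if 0 else r,"x",P[:,0].min().round(1),P[:,0].max().round(1),"y",P[:,1].min().round(1),P[:,1].max().round(1))
st(m&(Z>17)&(Z<60),"car")
st(m&(Z>37)&(Z<60),"cabin")
m2=np.zeros(p.shape[:2],bool);m2[160:250,285:335]=True
mt=m2&(Z>7.5)&(Z<13)&(B[...,0]>-45)
st(mt,"tile")
E
```

```text
car 968 ((21.155731201171875, -10.568351745605469), (143.59774780273438, 75.86843872070312), 1.7634795904159546) x -49.5 93.5 y -50.7 25.6
cabin 410 ((21.20555877685547, -12.186775207519531), (143.59774780273438, 72.63005828857422), 1.7634795904159546) x -49.5 93.5 y -50.7 22.6
tile 938 ((32.107818603515625, 0.45096588134765625), (161.69696044921875, 119.95769500732422), 4.176721572875977) x -44.9 116.7 y -61.1 65.3
```

```bash
python3 - <<'E'
from h import *
p=cv2.imread("pics/top3.png");X=cloud("top",np.load("top3.npy"))
a=np.radians(-4.0);c,s=np.cos(a),np.sin(a);O=np.array([552,70.])
hsv=cv2.cvtColor(p,cv2.COLOR_BGR2HSV);H,S,V=[hsv[...,i].astype(int) for i in range(3)]
B=(X[...,:2]-O)@np.array([[c,-s],[s,c]]);Z=X[...,2]
sel=(Z>15)&(Z<60)&(B[...,0]>-47)&(B[...,0]<95)&(abs(B[...,1])<32)
for n,mm in(("all",sel),("green",sel&(H>40)&(H<85)&(S>120))):
    P=B[mm];r=cv2.minAreaRect(P.astype(np.float32));print(n,len(P),r,P.min(0).round(1),P.max(0).round(1))
uv=np.argwhere(sel&(H>40)&(H<85)&(S>120))
print(uv.min(0),uv.max(0))
E
```

```text
all 957 ((25.84465789794922, -3.2640037536621094), (133.83560180664062, 61.41328048706055), 1.696324348449707) [-41. -32.] [93.5 29.4]
green 658 ((18.444259643554688, 1.179952621459961), (118.39048767089844, 46.570831298828125), 1.2540204524993896) [-40.8 -23.3] [77.3 23.5]
[179 298] [227 319]
```

The racer sits inside the white box, straight and within about 1–2 mm of its middle (top crop, racer centre at (360,210)). Next is the bar handle.

Emit:
arm_command(
  slide=[
    [4, 0.2, -0.2],
    [8, 0.2, -0.2],
    [10, 0.2, -0.2],
    [10.8, 0.2, -0.2],
    [10.8, 0.2, -0.2],
    [10.8, 0.2, -0.2],
    [10.8, 0.2, -0.2],
    [10.8, 0.2, -0.2],
    [10.8, 0.2, -0.2],
    [10.8, 0.2, -0.2],
    [10.8, 0.2, -0.2],
    [10.8, 0.2, -0.2],
    [10.8, 0.2, -0.2],
    [10.8, 0.2, -0.2],
  ],
  turn=[
    [0, 0, 0],
    [0, 0, 0],
    [0, 0, 0],
    [0, 0, 0],
    [0, 0, 0],
    [0, 0, 0],
    [0, 0, 0],
    [0, 0, 0],
    [0, 0, 0],
    [0, 0, 0],
    [0, 0, 0],
    [0, 0, 0],
    [0, 0, 0],
    [0, 0, 0],
  ],
  grip=[0, 0, 0, 0, 0, 255, 255, 255, 255, 255, 255, 255, 255, 255],
  newtons=25,
)

```text
time_s: 8.38
ee_pos: [464.5, 361.9, 11.9]
ee_rot: [47.0, 90.0, -67.4]
force: [0.4, -0.5, 0.3]
gripper_width: 34.2
```

```bash
python3 - <<'E'
from h import *
O=np.array([552,69.7]);a=np.radians(-4);bx=np.array([np.cos(a),np.sin(a)]);by=np.array([-bx[1],bx[0]])
for y,z in((250,60),(84,34)):
    P=O-60*bx+y*by;print(P)
    rel(*goal((*P,z),-4.0))
E
```

```text
[509.58527542 323.27640099]
at [464.5 361.9  11.9] t 8.38 w 34.2 F [ 0.4 -0.5  0.3] 
 slide [-4.81, 5.7, 1.65] turn [-0.356, 0.0, -0.0] dist rows 1.8 turn rows 2.9 q [37.0, 31.0, 103.0, -0.0, 46.0, 61.0]
[498.00570078 157.68076865]
at [464.5 361.9  11.9] t 8.38 w 34.2 F [ 0.4 -0.5  0.3] 
 slide [-2.21, 11.49, 17.21] turn [-0.356, 0.0, -0.0] dist rows 5.0 turn rows 2.9 q [37.0, 31.0, 103.0, -0.0, 46.0, 61.0]
```

Emit:
arm_command(
  slide=[
    [0, 0, 0],
    [0, 0, 0],
    [0, 0, 0],
    [0, 0, 0],
  ],
  turn=[
    [0, 0, 0],
    [0, 0, 0],
    [0, 0, 0],
    [0, 0, 0],
  ],
  grip=[255, 255, 255, 255],
)

```text
time_s: 8.72
ee_pos: [464.5, 361.8, 11.9]
ee_rot: [-19.1, 90.0, -133.5]
force: [0.7, -0.3, -0.3]
gripper_width: 26.1
```

Emit:
arm_command(
  slide=[
    [-2, 0, 0],
    [-4.8, 0, 0],
    [-4.8, 2.5, 0.8],
    [-4.8, 5, 1.6],
    [-4.8, 5.7, 1.65],
    [-4.8, 5.7, 1.65],
    [-4.8, 5.7, 1.65],
    [-4.8, 5.7, 1.65],
    [-4.8, 5.7, 1.65],
  ],
  turn=[
    [0, 0, 0],
    [0, 0, 0],
    [-0.1, 0, 0],
    [-0.2, 0, 0],
    [-0.3, 0, 0],
    [-0.356, 0, 0],
    [-0.356, 0, 0],
    [-0.356, 0, 0],
    [-0.356, 0, 0],
  ],
  grip=[255, 255, 255, 255, 255, 255, 255, 255, 255],
)

```text
time_s: 9.47
ee_pos: [509.2, 323.3, 59.7]
ee_rot: [-48.9, 90.0, -143.0]
force: [-0.1, 0.7, -0.4]
gripper_width: 25.6
```

```bash
python3 - <<'E'
from h import *
O=np.array([552,69.7]);a=np.radians(-4);bx=np.array([np.cos(a),np.sin(a)]);by=np.array([-bx[1],bx[0]])
P=O-60*bx+240*by
rel(*goal((*P,34),-4.0))
p,d=grab("top","top4");np.save("top4.npy",d)
cv2.imwrite("pics/c9.png",cv2.resize(p[180:280,180:340,::-1],None,fx=5,fy=5))
p,d=grab("side","side4");np.save("side4.npy",d)
cv2.imwrite("pics/c10.png",cv2.resize(p[170:290,300:460,::-1],None,fx=5,fy=5))
E
```

```text
at [509.2 323.3  59.7] t 9.47 w 25.6 F [-0.1  0.7 -0.4] 
 slide [2.57, 0.04, 1.0] turn [-0.001, 0.0, 0.0] dist rows 0.7 turn rows 0.0 q [31.0, 29.0, 98.0, -0.0, 53.0, 35.0]
```

View pics/c9.png

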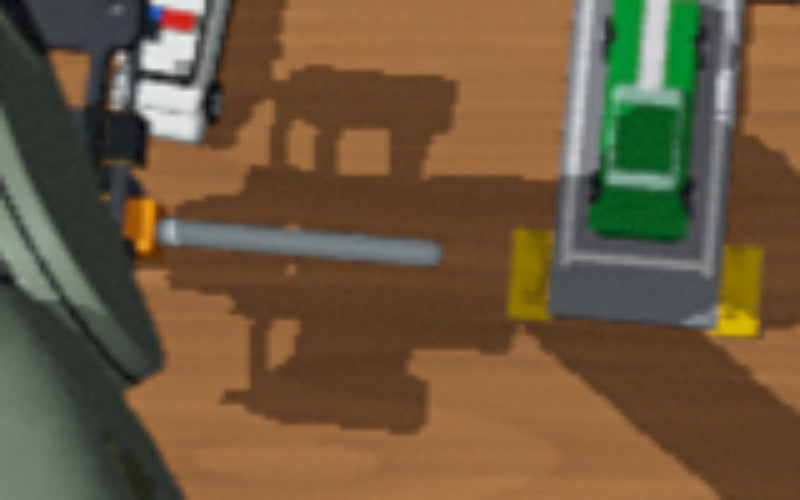

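View pics/c10.png

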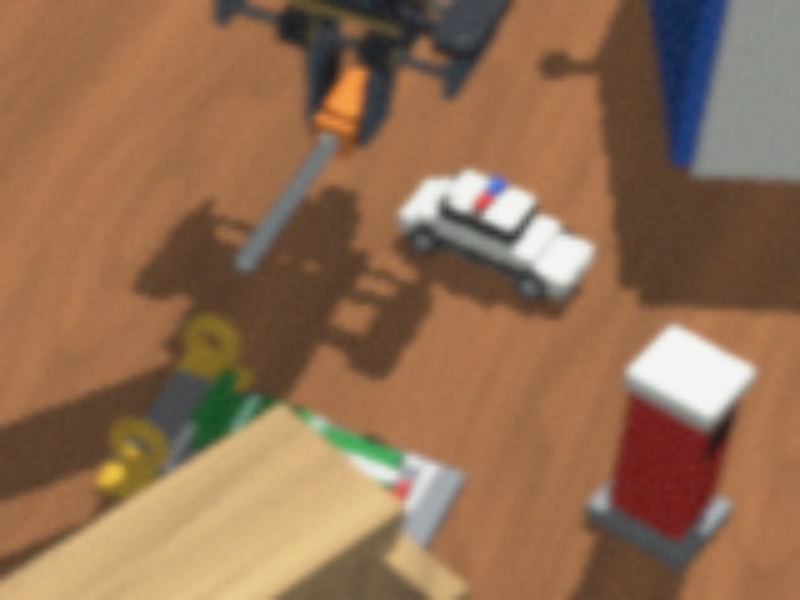

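The bar is held level, with its tip at about (436,253) in the top crop and pointing at the eyelets. I'm lowering it to eyelet height.

Emit:
arm_command(
  slide=[
    [1.2, 0, 0.5],
    [2.4, 0, 1],
    [2.55, 0, 1],
    [2.55, 0, 1],
    [2.55, 0, 1],
    [2.55, 0, 1],
  ],
  turn=[
    [0, 0, 0],
    [0, 0, 0],
    [0, 0, 0],
    [0, 0, 0],
    [0, 0, 0],
    [0, 0, 0],
  ],
  grip=[255, 255, 255, 255, 255, 255],
)

```text
time_s: 10.07
ee_pos: [509.4, 313.9, 35.2]
ee_rot: [123.3, 89.9, 29.3]
force: [0.1, 0.3, -1.1]
gripper_width: 26.1
```

```bash
cat > meas.py <<'E'
from h import *
import sys
tag=sys.argv[1]
O=np.array([552,69.7]);a=np.radians(-4);bx=np.array([np.cos(a),np.sin(a)]);by=np.array([-bx[1],bx[0]])
P=O-60*bx+84*by
rel(*goal((*P,34),-4.0))
M=np.stack([bx,by],1)
for n in("top","side"):
    p,d=grab(n,n+tag);X=cloud(n,d);B=(X[...,:2]-O)@M;Z=X[...,2]
    hsv=cv2.cvtColor(p,cv2.COLOR_RGB2HSV);H,S,V=[hsv[...,i].astype(int) for i in range(3)]
    sel=(abs(B[...,0]+60)<25)&(B[...,1]>58)&(B[...,1]<240)&(Z>22)&(Z<52)&(S<90)
    Q=np.c_[B[sel],Z[sel]]
    print(n,"rod n",len(Q),"y",Q[:,1].min().round(1),Q[:,1].max().round(1))
    for y0 in range(60,240,20):
        q=Q[(Q[:,1]>=y0)&(Q[:,1]<y0+20)]
        if len(q)>4: print("  y",y0,"x mid",((np.percentile(q[:,0],3)+np.percentile(q[:,0],97))/2).round(1),"med",np.median(q[:,0]).round(1),"z med/top",np.median(q[:,2]).round(1),np.percentile(q[:,2],95).round(1))
    yel=(H>18)&(H<36)&(S>130)
    for sgn in(1,-1):
        e=yel&(abs(B[...,0]+60)<30)&(abs(B[...,1]-sgn*48)<14)&(Z>22)&(Z<60)
        q=np.c_[B[e],Z[e]]
        if len(q)>8: print("  eye",sgn,len(q),"x",q[:,0].min().round(1),q[:,0].max().round(1),"y",q[:,1].min().round(1),q[:,1].max().round(1),"z",q[:,2].min().round(1),q[:,2].max().round(1),"apex x",np.median(q[q[:,2]>49][:,0]).round(1))
    if n=="top": cv2.imwrite(f"pics/ct{tag}.png",cv2.resize(p[190:270,220:350,::-1],None,fx=6,fy=6,interpolation=cv2.INTER_CUBIC))
    else: cv2.imwrite(f"pics/cs{tag}.png",cv2.resize(p[190:290,300:400,::-1],None,fx=6,fy=6,interpolation=cv2.INTER_CUBIC))
E
python3 meas.py 5
```

```text
at [509.4 313.9  35.2] t 10.07 w 26.1 F [ 0.1  0.3 -1.1] 
 slide [0.1, -0.05, 15.67] turn [-0.0, -0.001, -0.001] dist rows 3.8 turn rows 0.0 q [31.0, 30.0, 100.0, -0.0, 49.0, 35.0]
top rod n 279 y 80.1 223.4
  y 80 x mid -60.6 med -60.7 z med/top 41.5 44.9
  y 100 x mid -60.6 med -61.1 z med/top 40.7 44.9
  y 120 x mid -60.0 med -60.7 z med/top 41.2 45.4
  y 140 x mid -60.5 med -60.4 z med/top 40.8 43.7
  y 160 x mid -60.7 med -61.2 z med/top 41.9 46.8
  y 180 x mid -60.2 med -60.4 z med/top 41.7 44.6
  y 200 x mid -60.1 med -60.0 z med/top 41.2 44.9
  eye 1 61 x -76.5 -43.9 y 43.8 52.0 z 22.8 56.1 apex x -59.8
  eye -1 51 x -76.4 -43.0 y -52.0 -44.1 z 28.0 56.3 apex x -61.6
side rod n 147 y 75.8 239.5
  y 80 x mid -61.4 med -60.2 z med/top 38.2 42.9
  y 100 x mid -59.7 med -58.8 z med/top 40.4 42.9
  y 120 x mid -60.0 med -57.4 z med/top 40.6 44.9
  y 140 x mid -60.1 med -59.2 z med/top 40.1 44.6
  y 160 x mid -60.0 med -59.3 z med/top 40.8 43.5
  y 180 x mid -59.9 med -57.6 z med/top 40.5 45.4
  y 200 x mid -54.7 med -58.6 z med/top 39.6 42.7
  y 220 x mid -58.5 med -40.7 z med/top 45.2 50.4
  eye 1 71 x -78.4 -42.0 y 39.2 51.7 z 22.7 55.2 apex x -56.8
  eye -1 71 x -75.3 -43.1 y -57.9 -44.8 z 22.6 54.8 apex x -58.2
```

View pics/ct5.png

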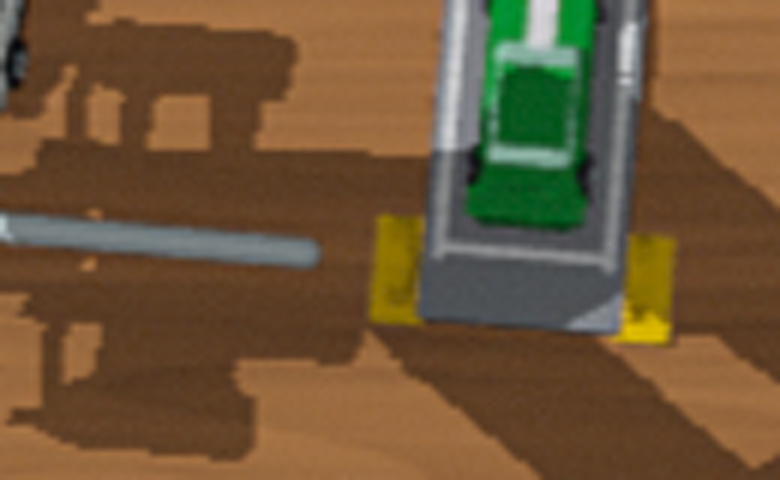

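View pics/cs5.png

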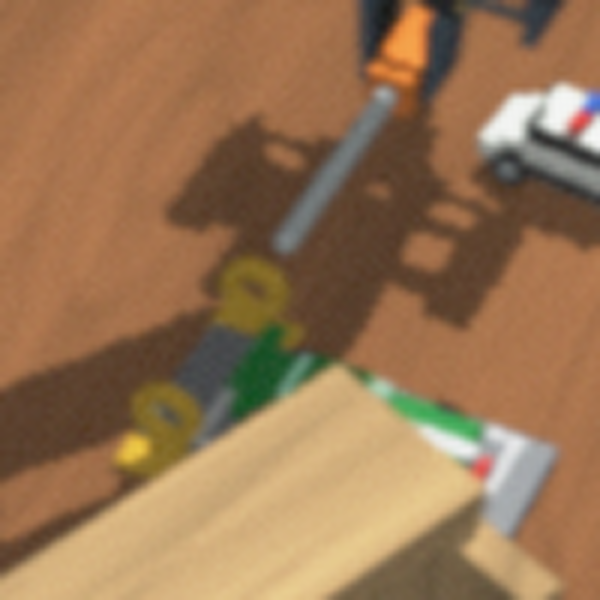

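The rod lies at bay x≈-60.3 and the eyelets at about -60.0 in both cameras, and the heights match. I'm inserting through the first eyelet.

Emit:
arm_command(
  slide=[
    [0.1, 0, 0.8],
    [0.1, 0, 1.6],
    [0.1, 0, 2.4],
    [0.1, 0, 3.2],
    [0.1, 0, 4],
    [0.1, 0, 5],
    [0.1, 0, 6],
    [0.1, 0, 7],
    [0.1, 0, 8],
    [0.1, 0, 9],
    [0.1, 0, 9.5],
    [0.1, 0, 9.5],
    [0.1, 0, 9.5],
  ],
  turn=[
    [0, 0, 0],
    [0, 0, 0],
    [0, 0, 0],
    [0, 0, 0],
    [0, 0, 0],
    [0, 0, 0],
    [0, 0, 0],
    [0, 0, 0],
    [0, 0, 0],
    [0, 0, 0],
    [0, 0, 0],
    [0, 0, 0],
    [0, 0, 0],
  ],
  grip=[255, 255, 255, 255, 255, 255, 255, 255, 255, 255, 255, 255, 255],
)

```text
time_s: 11.25
ee_pos: [502.4, 218.3, 33.5]
ee_rot: [133.1, 90.0, 39.1]
force: [0.6, -0.7, -0.9]
gripper_width: 25.8
```

```bash
python3 meas.py 6
```

```text
at [502.4 218.3  33.5] t 11.25 w 25.8 F [ 0.6 -0.7 -0.9] 
 slide [-0.05, -0.01, 6.08] turn [-0.001, -0.0, -0.0] dist rows 1.5 turn rows 0.0 q [22.0, 27.0, 107.0, 0.0, 46.0, 26.0]
top rod n 101 y 58.3 107.3
  y 60 x mid -60.3 med -60.8 z med/top 40.2 44.4
  y 80 x mid -60.7 med -61.5 z med/top 39.3 44.1
  y 100 x mid -59.7 med -58.7 z med/top 38.0 42.1
  eye 1 52 x -76.9 -43.6 y 43.8 51.7 z 24.3 58.8 apex x -57.8
  eye -1 50 x -76.4 -43.2 y -52.1 -44.1 z 24.4 55.6 apex x -60.1
side rod n 85 y 62.9 158.8
  y 60 x mid -59.7 med -58.3 z med/top 38.2 41.0
  y 80 x mid -60.7 med -59.6 z med/top 38.4 41.1
  y 100 x mid -59.5 med -58.1 z med/top 36.6 40.5
  y 120 x mid -59.4 med -41.4 z med/top 43.8 50.0
  y 140 x mid -38.3 med -37.9 z med/top 44.7 49.5
  eye 1 47 x -75.1 -43.4 y 39.1 50.6 z 23.0 55.4 apex x -59.4
  eye -1 76 x -75.4 -43.1 y -57.9 -43.7 z 22.2 54.8 apex x -59.2
```

View pics/cs6.png

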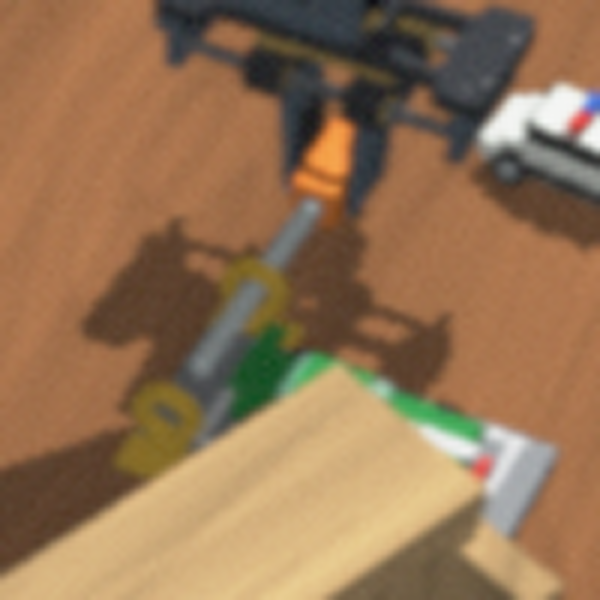

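The rod is through the first eyelet at (250,285) in the side crop, with no force. I'm continuing through the second.

Emit:
arm_command(
  slide=[
    [-0.05, 0, 0.8],
    [-0.05, 0, 1.6],
    [-0.05, 0, 2.4],
    [-0.05, 0, 3.2],
    [-0.05, 0, 4],
    [-0.05, 0, 4.8],
    [-0.05, 0, 5.4],
    [-0.05, 0, 5.8],
    [-0.05, 0, 6.0],
    [-0.05, 0, 6.0],
    [-0.05, 0, 6.0],
  ],
  turn=[
    [0, 0, 0],
    [0, 0, 0],
    [0, 0, 0],
    [0, 0, 0],
    [0, 0, 0],
    [0, 0, 0],
    [0, 0, 0],
    [0, 0, 0],
    [0, 0, 0],
    [0, 0, 0],
    [0, 0, 0],
  ],
  grip=[255, 255, 255, 255, 255, 255, 255, 255, 255, 255, 255],
)

```text
time_s: 12.27
ee_pos: [498.2, 158.7, 34.0]
ee_rot: [114.2, 90.0, 20.2]
force: [0.3, -0.0, -1.3]
gripper_width: 25.8
```

```bash
python3 meas.py 7
```

```text
at [498.2 158.7  34. ] t 12.27 w 25.8 F [ 0.3 -0.  -1.3] 
 slide [-0.0, -0.01, 0.11] turn [-0.0, -0.0, -0.0] dist rows 0.0 turn rows 0.0 q [16.0, 25.0, 111.0, 0.0, 44.0, 20.0]Traceback (most recent call last):
  File "meas.py", line 13, in <module>
    print(n,"rod n",len(Q),"y",Q[:,1].min().round(1),Q[:,1].max().round(1))
                               ~~~~~~~~~~^^
    return umr_minimum(a, axis, None, out, keepdims, initial, where)
ValueError: zero-size array to reduction operation minimum which has no identity
```

```bash
python3 - <<'E'
from h import *
O=np.array([552,69.7]);a=np.radians(-4);bx=np.array([np.cos(a),np.sin(a)]);by=np.array([-bx[1],bx[0]]);M=np.stack([bx,by],1)
p,d=grab("side","side7");X=cloud("side",d);B=(X[...,:2]-O)@M;Z=X[...,2]
hsv=cv2.cvtColor(p,cv2.COLOR_RGB2HSV);H,S,V=[hsv[...,i].astype(int) for i in range(3)]
o=(H<17)&(S>200)&(V>150)&(B[...,1]>40)&(B[...,1]<130)&(abs(B[...,0]+60)<25)&(Z>18)&(Z<60)
Q=np.c_[B[o],Z[o]];print("handle",len(Q),Q.min(0),Q.max(0))
g=(abs(B[...,0]+60)<12)&(B[...,1]<-53)&(B[...,1]>-110)&(Z>22)&(Z<50)
Q=np.c_[B[g],Z[g]];print("tip",len(Q),Q.min(0) if len(Q) else 0,Q.max(0) if len(Q) else 0)
cv2.imwrite("pics/cs7.png",cv2.resize(p[210:290,300:400,::-1],None,fx=8,fy=7,interpolation=cv2.INTER_CUBIC))
cv2.imwrite("pics/ct7.png",cv2.resize(cv2.imread("pics/top7.png")[190:270,220:350],None,fx=6,fy=6,interpolation=cv2.INTER_CUBIC))
E
```

```text
Traceback (most recent call last):
ValueError: zero-size array to reduction operation minimum which has no identity
```

```bash
python3 - <<'E'
import cv2
cv2.imwrite("pics/cs7.png",cv2.resize(cv2.imread("pics/side7.png")[210:290,300:400],None,fx=8,fy=7,interpolation=cv2.INTER_CUBIC))
cv2.imwrite("pics/ct7.png",cv2.resize(cv2.imread("pics/top7.png")[190:270,220:350],None,fx=6,fy=6,interpolation=cv2.INTER_CUBIC))
E
```

```text
(no output)
```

View pics/cs7.png

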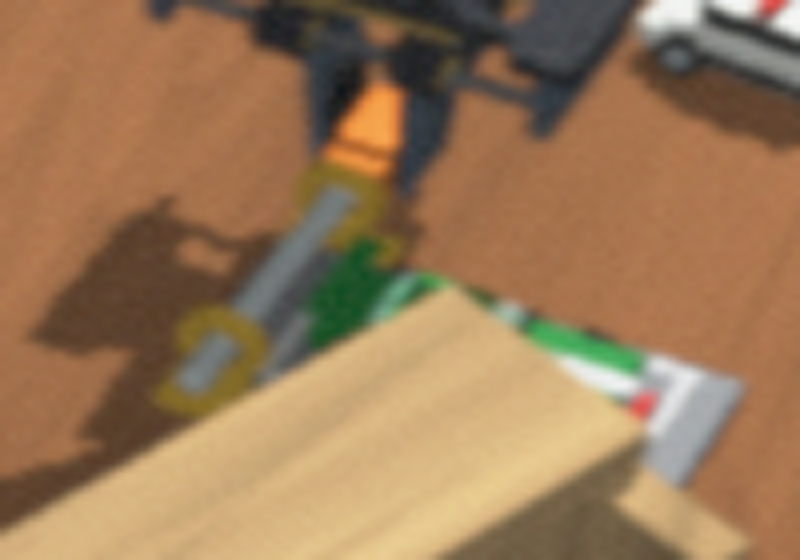

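View pics/ct7.png

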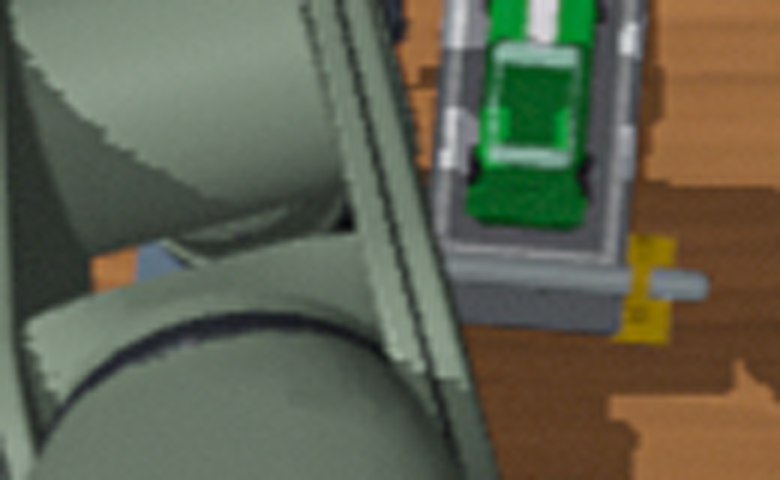

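```bash
python3 - <<'E'
from h import *
O=np.array([552,69.7]);a=np.radians(-4);bx=np.array([np.cos(a),np.sin(a)]);by=np.array([-bx[1],bx[0]]);M=np.stack([bx,by],1)
print((ray("top",[[338.2,237.5]],36)[:,:2]-O)@M)
E
```

```text
[[-60.49228337 -76.0681936 ]]
```

The rod shows through both eyelets, with its tip at bay y≈-76, so the gap is about 4 mm. I'm edging it in.

Emit:
arm_command(
  slide=[
    [0, 0, 0.1],
    [0, 0, 0.2],
    [0, 0, 0.25],
    [0, 0, 0.25],
    [0, 0, 0.25],
  ],
  turn=[
    [0, 0, 0],
    [0, 0, 0],
    [0, 0, 0],
    [0, 0, 0],
    [0, 0, 0],
  ],
  grip=[255, 255, 255, 255, 255],
)

```text
time_s: 12.78
ee_pos: [497.9, 156.2, 33.9]
ee_rot: [5.7, 90.0, -88.3]
force: [0.5, -0.4, -1.0]
gripper_width: 25.5
```

Emit:
arm_command(
  slide=[
    [0, 0, 0.05],
    [0, 0, 0.1],
    [0, 0, 0.1],
    [0, 0, 0.1],
  ],
  turn=[
    [0, 0, 0],
    [0, 0, 0],
    [0, 0, 0],
    [0, 0, 0],
  ],
  grip=[255, 255, 255, 255],
)

```text
time_s: 13.12
ee_pos: [497.8, 155.1, 33.9]
ee_rot: [27.2, 90.0, -66.8]
force: [-0.0, -1.1, -1.2]
gripper_width: 25.9
```

Emit:
arm_command(
  slide=[
    [0, 0, 0.05],
    [0, 0, 0.1],
    [0, 0, 0.1],
  ],
  turn=[
    [0, 0, 0],
    [0, 0, 0],
    [0, 0, 0],
  ],
  grip=[255, 255, 255],
)

```text
time_s: 13.37
ee_pos: [497.8, 154.5, 34.0]
ee_rot: [163.0, 90.0, 69.0]
force: [-0.4, 2.6, -0.3]
gripper_width: 26.5
```

```bash
python3 - <<'E'
from h import *
print(env.state()["force"])
p,d=grab("top","top8");p2,d=grab("side","side8")
cv2.imwrite("pics/cs8.png",cv2.resize(p2[210:260,320:380,::-1],None,fx=12,fy=12,interpolation=cv2.INTER_CUBIC))
cv2.imwrite("pics/ct8.png",cv2.resize(p[210:260,300:360,::-1],None,fx=12,fy=12,interpolation=cv2.INTER_CUBIC))
E
```

```text
[-0.39345713  2.63258497 -0.27637195]
```

View pics/cs8.png

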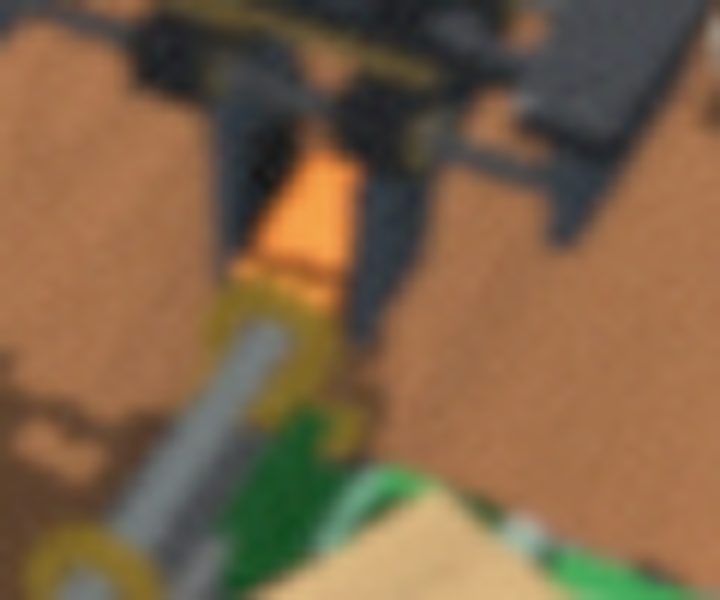

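View pics/ct8.png

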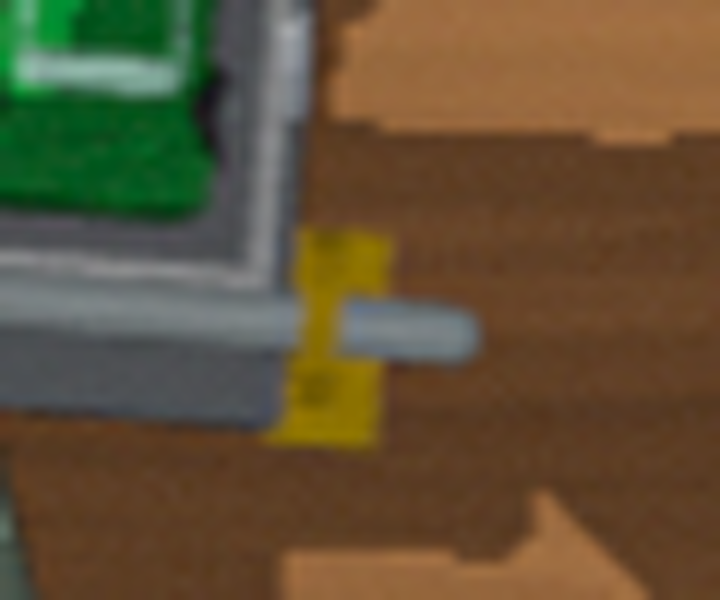

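The handle touches the first eyelet (force +2.6 N), and the rod shows beyond the second eyelet, tip at (480,330) in the top crop. I'm lowering slightly and releasing.

Emit:
arm_command(
  slide=[
    [0.1, 0, 0],
    [0.2, 0, 0],
    [0.3, 0, 0],
    [0.3, 0, 0],
    [0.3, 0, 0],
    [0.3, 0, 0],
    [0.3, 0, 0],
    [0.3, 0, 0],
    [-3, 0, 0],
    [-6, 0, 0],
    [-9, 0, 0],
    [-12, 0, 0],
    [-12, 0, 0],
  ],
  turn=[
    [0, 0, 0],
    [0, 0, 0],
    [0, 0, 0],
    [0, 0, 0],
    [0, 0, 0],
    [0, 0, 0],
    [0, 0, 0],
    [0, 0, 0],
    [0, 0, 0],
    [0, 0, 0],
    [0, 0, 0],
    [0, 0, 0],
    [0, 0, 0],
  ],
  grip=[255, 255, 255, 160, 130, 110, 90, 80, 80, 80, 80, 80, 80],
)

```text
time_s: 14.55
ee_pos: [501.2, 155.1, 159.8]
ee_rot: [109.0, 89.3, 15.0]
force: [-0.3, -0.4, 0.7]
gripper_width: 62.6
```

```bash
python3 - <<'E'
from h import *
a=np.radians(-26.5);gx=np.array([np.cos(a),np.sin(a)]);gy=np.array([-gx[1],gx[0]]);G=np.array([592,-309.])
P=G-260*gx-60*gy;print(P)
rel(*goal((*P,230),-116.5,45,-26.5))
rel(*goal((*P,230),63.5,45,-26.5))
p,d=grab("side","side9")
cv2.imwrite("pics/cs9.png",cv2.resize(p[190:290,300:400,::-1],None,fx=6,fy=6,interpolation=cv2.INTER_CUBIC))
E
```

```text
[ 332.5451972  -246.68463029]
at [501.2 155.1 159.8] t 14.55 w 62.6 F [-0.3 -0.4  0.7] 
 slide [-7.33, -13.94, 41.23] turn [1.846, 0.498, 0.761] dist rows 10.6 turn rows 16.5 q [16.0, 16.0, 102.0, -0.0, 61.0, 20.0]
at [501.2 155.1 159.8] t 14.55 w 62.6 F [-0.3 -0.4  0.7] 
 slide [-7.33, -13.94, 41.23] turn [-1.119, -0.687, 0.45] dist rows 10.6 turn rows 11.1 q [16.0, 16.0, 102.0, -0.0, 61.0, 20.0]
```

View pics/cs9.png

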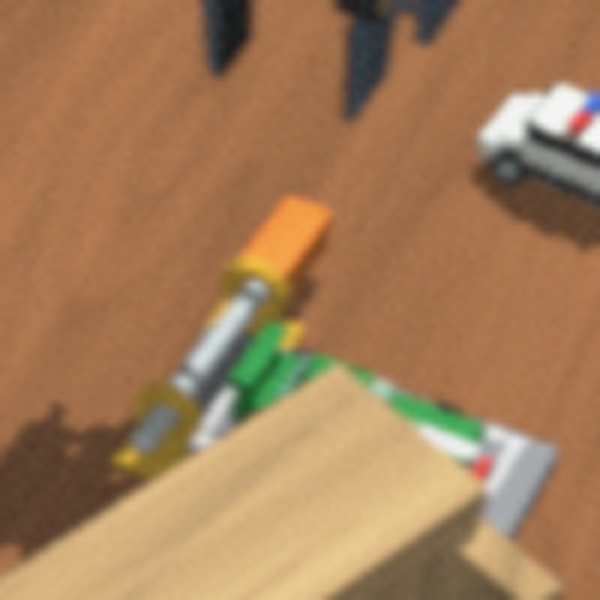

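The bar rests through both eyelets with the handle right against the left one at (262,270), and the racer is undisturbed. Next is the switch: I'm moving to the front of the cubby, leaning in, with the gripper closed.

```bash
python3 - <<'E'
from h import *
a=np.radians(-26.5);gx=np.array([np.cos(a),np.sin(a)]);gy=np.array([-gx[1],gx[0]]);G=np.array([592,-309.])
P=G-150*gx-60*gy;print(P)
rel(*goal((*P,200),63.5,45,-26.5))
E
```

```text
[ 430.98797697 -295.76638973]
at [499.8 154.7 157.1] t 14.6 w 62.4 F [-0.   0.5  0.1] 
 slide [-4.42, -3.68, 45.4] turn [-1.117, -0.688, 0.454] dist rows 11.0 turn rows 11.1 q [16.0, 16.0, 102.0, -0.0, 61.0, 20.0]
```

Emit:
arm_command(
  slide=[
    [-4.4, -0.5, 2],
    [-4.4, -1, 5.5],
    [-4.4, -1.4, 9.5],
    [-4.4, -1.8, 13.5],
    [-4.4, -2.2, 17.5],
    [-4.4, -2.6, 21.5],
    [-4.4, -2.9, 25.5],
    [-4.4, -3.1, 29.5],
    [-4.4, -3.3, 33.5],
    [-4.4, -3.5, 37.5],
    [-4.4, -3.6, 41],
    [-4.4, -3.7, 44],
    [-4.4, -3.7, 45.4],
    [-4.4, -3.7, 45.4],
    [-4.4, -3.7, 45.4],
    [-4.4, -3.7, 45.4],
  ],
  turn=[
    [-0.08, -0.05, 0.03],
    [-0.17, -0.1, 0.07],
    [-0.26, -0.16, 0.1],
    [-0.35, -0.21, 0.14],
    [-0.44, -0.27, 0.18],
    [-0.53, -0.32, 0.21],
    [-0.62, -0.38, 0.25],
    [-0.71, -0.43, 0.28],
    [-0.8, -0.49, 0.32],
    [-0.89, -0.55, 0.36],
    [-0.98, -0.6, 0.4],
    [-1.07, -0.65, 0.43],
    [-1.117, -0.688, 0.454],
    [-1.117, -0.688, 0.454],
    [-1.117, -0.688, 0.454],
    [-1.117, -0.688, 0.454],
  ],
  grip=[120, 160, 200, 255, 255, 255, 255, 255, 255, 255, 255, 255, 255, 255, 255, 255],
)

```text
time_s: 15.93
ee_pos: [435.6, -243.7, 190.3]
ee_rot: [6.4, 51.2, -26.0]
force: [0.6, -0.0, -0.8]
gripper_width: 0.4
```

```bash
python3 - <<'E'
from h import *
a=np.radians(-26.5);gx=np.array([np.cos(a),np.sin(a)]);gy=np.array([-gx[1],gx[0]]);G=np.array([592,-309.])
for x in(-60,0):
    P=G+x*gx-50*gy
    rel(*goal((*P,108),63.5,45,-26.5))
p,d=grab("side","side10");p,d=grab("top","top10")
E
```

```text
at [ 435.6 -243.7  190.3] t 15.93 w 0.4 F [ 0.6 -0.  -0.8] 
 slide [13.23, -3.56, 3.75] turn [-0.105, -0.109, 0.0] dist rows 3.4 turn rows 1.2 q [-34.0, -1.0, 131.0, 23.0, 13.0, -112.0]
at [ 435.6 -243.7  190.3] t 15.93 w 0.4 F [ 0.6 -0.  -0.8] 
 slide [16.99, -3.09, 8.4] turn [-0.105, -0.109, 0.0] dist rows 4.6 turn rows 1.2 q [-34.0, -1.0, 131.0, 23.0, 13.0, -112.0]
```

View pics/top10.png

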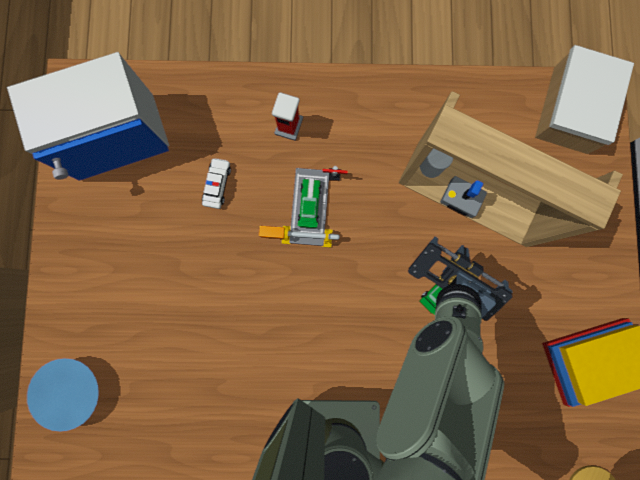

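View pics/side10.png

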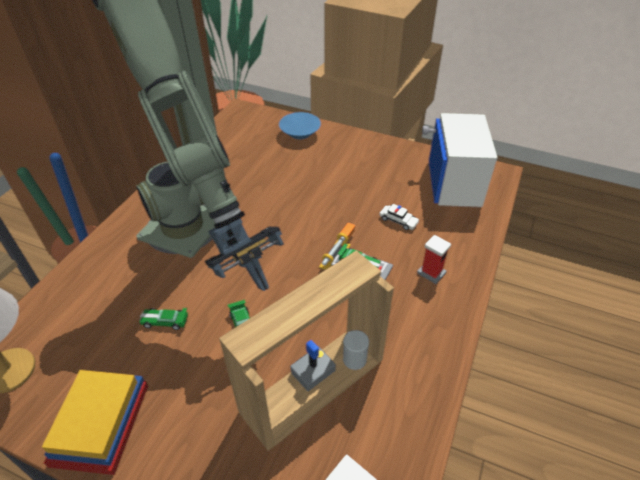

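It's still moving: wrist joint 5 is near its limit at a 45° lean. A lean of about 33° still clears the board edge, so I'll use less lean.

```bash
python3 - <<'E'
from h import *
a=np.radians(-26.5);gx=np.array([np.cos(a),np.sin(a)]);gy=np.array([-gx[1],gx[0]]);G=np.array([592,-309.])
P=G-130*gx-50*gy
rel(*goal((*P,170),63.5,30,-26.5))
E
```

```text
at [ 435.4 -244.1  190.3] t 16.03 w 0.1 F [ 1.  -1.   0.1] 
 slide [4.02, -3.62, 2.19] turn [-0.108, 0.152, -0.013] dist rows 1.4 turn rows 1.5 q [-34.0, -1.0, 131.0, 22.0, 13.0, -111.0]
```

Emit:
arm_command(
  slide=[
    [1, -0.9, 0.6],
    [2, -1.8, 1.1],
    [3, -2.7, 1.7],
    [4, -3.6, 2.2],
    [4, -3.6, 2.2],
    [4, -3.6, 2.2],
    [4, -3.6, 2.2],
    [4, -3.6, 2.2],
    [4, -3.6, 2.2],
  ],
  turn=[
    [-0.03, 0.05, 0],
    [-0.06, 0.1, 0],
    [-0.09, 0.13, -0.01],
    [-0.108, 0.152, -0.013],
    [-0.108, 0.152, -0.013],
    [-0.108, 0.152, -0.013],
    [-0.108, 0.152, -0.013],
    [-0.108, 0.152, -0.013],
    [-0.108, 0.152, -0.013],
  ],
  grip=[255, 255, 255, 255, 255, 255, 255, 255, 255],
)

```text
time_s: 16.78
ee_pos: [454.5, -294.3, 172.1]
ee_rot: [-0.1, 59.8, -26.4]
force: [0.1, -0.4, -0.2]
gripper_width: 0.4
```

```bash
python3 - <<'E'
from h import *
a=np.radians(-26.5);gx=np.array([np.cos(a),np.sin(a)]);gy=np.array([-gx[1],gx[0]]);G=np.array([592,-309.])
for x,l in((-100,30),(-100,35),(-12,33)):
  P=G+x*gx-50*gy
  rel(*goal((*P,110),63.5,l,-26.5))
E
```

```text
at [ 454.5 -294.3  172.1] t 16.78 w 0.4 F [ 0.1 -0.4 -0.2] 
 slide [6.86, -0.18, -0.56] turn [0.003, 0.003, -0.001] dist rows 1.7 turn rows 0.0 q [-37.0, 6.0, 121.0, 14.0, 24.0, -113.0]
at [ 454.5 -294.3  172.1] t 16.78 w 0.4 F [ 0.1 -0.4 -0.2] 
 slide [6.86, -0.18, -0.56] turn [0.003, -0.084, -0.001] dist rows 1.7 turn rows 0.7 q [-37.0, 6.0, 121.0, 14.0, 24.0, -113.0]
at [ 454.5 -294.3  172.1] t 16.78 w 0.4 F [ 0.1 -0.4 -0.2] 
 slide [11.28, -0.21, 7.04] turn [0.003, -0.049, -0.001] dist rows 3.2 turn rows 0.4 q [-37.0, 6.0, 121.0, 14.0, 24.0, -113.0]
```

Emit:
arm_command(
  slide=[
    [2, 0, 1.2],
    [4, 0, 2.5],
    [6, -0.1, 3.8],
    [8, -0.2, 5],
    [10, -0.2, 6.2],
    [11.3, -0.2, 7.05],
    [11.3, -0.2, 7.05],
    [11.3, -0.2, 7.05],
    [11.3, -0.2, 7.05],
  ],
  turn=[
    [0, -0.02, 0],
    [0, -0.04, 0],
    [0.003, -0.049, 0],
    [0.003, -0.049, 0],
    [0.003, -0.049, 0],
    [0.003, -0.049, 0],
    [0.003, -0.049, 0],
    [0.003, -0.049, 0],
    [0.003, -0.049, 0],
  ],
  grip=[255, 255, 255, 255, 255, 255, 255, 255, 255],
)

```text
time_s: 17.53
ee_pos: [558.9, -348.6, 110.2]
ee_rot: [0.0, 57.0, -26.4]
force: [-0.1, 0.8, 0.2]
gripper_width: 0.3
```

```bash
python3 - <<'E'
from h import *
a=np.radians(-26.5);gx=np.array([np.cos(a),np.sin(a)]);gy=np.array([-gx[1],gx[0]]);G=np.array([592,-309.])
for y in(-26,5):
  P=G-12*gx+y*gy
  rel(*goal((*P,110),63.5,33,-26.5))
p,d=grab("side","side11");p2,d=grab("top","top11")
cv2.imwrite("pics/cs11.png",cv2.resize(p[300:420,230:390,::-1],None,fx=5,fy=5,interpolation=cv2.INTER_CUBIC))
cv2.imwrite("pics/ct11.png",cv2.resize(p2[120:270,400:600,::-1],None,fx=4,fy=4,interpolation=cv2.INTER_CUBIC))
E
```

```text
at [ 558.9 -348.6  110.2] t 17.53 w 0.3 F [-0.1  0.8  0.2] 
 slide [0.01, 2.42, -0.02] turn [0.0, -0.001, -0.001] dist rows 0.6 turn rows 0.0 q [-35.0, 20.0, 115.0, 21.0, 14.0, -118.0]
at [ 558.9 -348.6  110.2] t 17.53 w 0.3 F [-0.1  0.8  0.2] 
 slide [0.02, 5.52, -0.02] turn [0.0, -0.001, -0.001] dist rows 1.3 turn rows 0.0 q [-35.0, 20.0, 115.0, 21.0, 14.0, -118.0]
```

View pics/cs11.png

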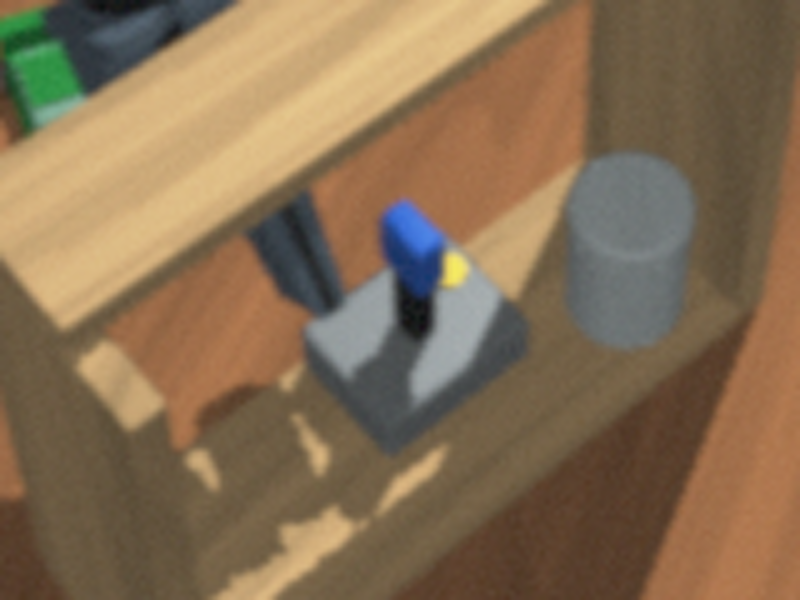

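View pics/ct11.png

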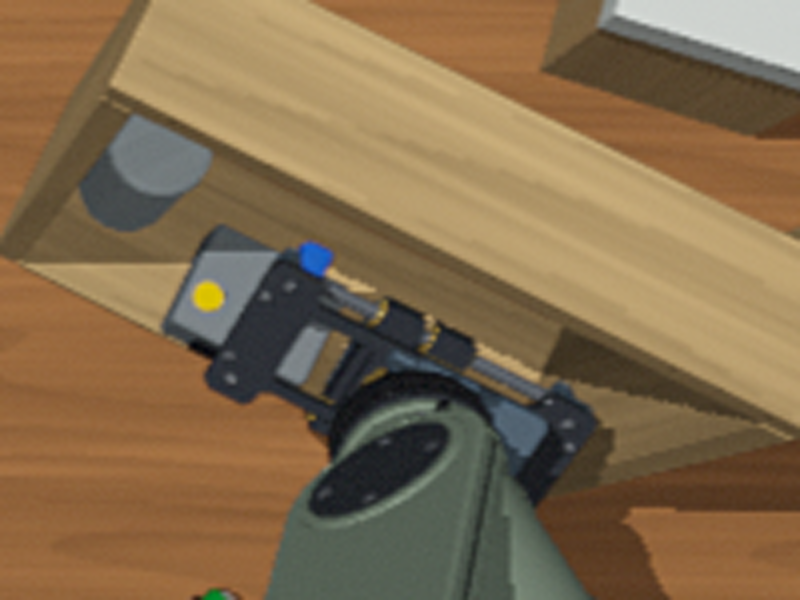

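In the side crop the closed fingers stand at (315,265), on the far side of the paddle (410,245) from the dot (452,268). I'm pushing over towards the dot.

Emit:
arm_command(
  slide=[
    [0, 0.8, 0],
    [0, 1.6, 0],
    [0, 2.4, 0],
    [0, 3, 0],
    [0, 3.6, 0],
    [0, 4.2, 0],
    [0, 4.8, 0],
    [0, 5.3, 0],
    [0, 5.6, 0],
    [0, 5.6, 0],
    [0, 5.6, 0],
    [0, 5.6, 0],
  ],
  turn=[
    [0, 0, 0],
    [0, 0, 0],
    [0, 0, 0],
    [0, 0, 0],
    [0, 0, 0],
    [0, 0, 0],
    [0, 0, 0],
    [0, 0, 0],
    [0, 0, 0],
    [0, 0, 0],
    [0, 0, 0],
    [0, 0, 0],
  ],
  grip=[255, 255, 255, 255, 255, 255, 255, 255, 255, 255, 255, 255],
)

```text
time_s: 18.63
ee_pos: [584.2, -299.3, 110.4]
ee_rot: [0.0, 57.0, -26.5]
force: [-3.2, -0.1, 1.1]
gripper_width: 0.5
```

```bash
python3 - <<'E'
from h import *
s=env.state();a=np.radians(-26.5);print("Fy garage",-s["force"][0]*np.sin(a)+s["force"][1]*np.cos(a),s["ee_pos"])
p,d=grab("side","side12");p2,d=grab("top","top12")
cv2.imwrite("pics/cs12.png",cv2.resize(p[300:420,230:390,::-1],None,fx=5,fy=5,interpolation=cv2.INTER_CUBIC))
cv2.imwrite("pics/ct12.png",cv2.resize(p2[150:260,280:400,::-1],None,fx=5,fy=5,interpolation=cv2.INTER_CUBIC))
E
```

```text
Fy garage -1.4585536142815811 [ 584.18671186 -299.29891875  110.35813871]
```

View pics/cs12.png

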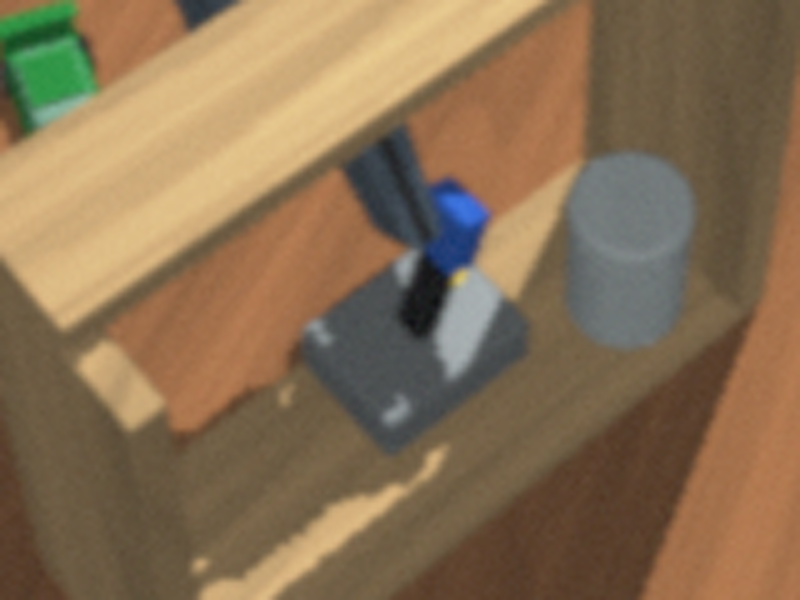

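View pics/ct12.png

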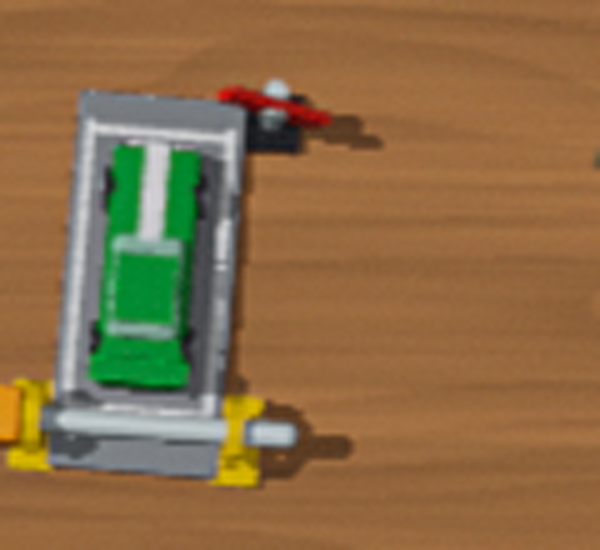

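```bash
python3 - <<'E'
from h import *
a=np.radians(-26.5);gx=np.array([np.cos(a),np.sin(a)]);gy=np.array([-gx[1],gx[0]]);G=np.array([592,-309.]);M=np.stack([gx,gy],1)
print(np.round(env.state()["force"],1))
for f in(0,1):
    p,d=env.grab_frame("side") if f else (cv2.imread("pics/side0.png")[:,:,::-1],np.load("side0.npy"))
    X=cloud("side",d);B=(X[...,:2]-G)@M
    hsv=cv2.cvtColor(np.ascontiguousarray(p),cv2.COLOR_RGB2HSV)
    m=(hsv[...,0]>105)&(hsv[...,0]<130)&(hsv[...,1]>150)&(abs(B[...,0])<60)&(abs(B[...,1])<70)&(X[...,2]>60)&(X[...,2]<150)
    Q=np.c_[B[m],X[...,2][m]];print(len(Q),np.median(Q,0).round(1),Q.min(0).round(1),Q.max(0).round(1),"angle",np.arctan2(np.median(Q[:,1]),np.median(Q[:,2])-35).round(3))
E
```

```text
[-3.2 -1.1  1.8]
131 [  8.6  -6.2 121.9] [-11.5 -11.7  75.6] [ 17.7   5.3 129.8] angle -0.071
122 [  9.6  18.7 116.6] [-8.7  7.  85.8] [ 18.1  32.1 126.4] angle 0.225
```

The lever is at about 0.30 rad, which is borderline even though the flag has swung. I'm pushing 9 mm further and holding there for over a second.

Emit:
arm_command(
  slide=[
    [0, 0.4, 0],
    [0, 0.8, 0],
    [0, 0.9, 0],
    [0, 0.9, 0],
    [0, 0.9, 0],
    [0, 0.9, 0],
    [0, 0.9, 0],
    [0, 0.9, 0],
  ],
  turn=[
    [0, 0, 0],
    [0, 0, 0],
    [0, 0, 0],
    [0, 0, 0],
    [0, 0, 0],
    [0, 0, 0],
    [0, 0, 0],
    [0, 0, 0],
  ],
  grip=[255, 255, 255, 255, 255, 255, 255, 255],
)

```text
time_s: 19.45
ee_pos: [588.4, -291.2, 109.8]
ee_rot: [0.0, 57.0, -26.5]
force: [-3.4, -2.7, -0.4]
gripper_width: 0.3
```

```bash
python3 - <<'E'
from h import *
a=np.radians(-26.5);gx=np.array([np.cos(a),np.sin(a)]);gy=np.array([-gx[1],gx[0]]);G=np.array([592,-309.]);M=np.stack([gx,gy],1)
print(np.round(env.state()["force"],1))
p,d=grab("side","side13");X=cloud("side",d);B=(X[...,:2]-G)@M
hsv=cv2.cvtColor(p,cv2.COLOR_RGB2HSV)
m=(hsv[...,0]>105)&(hsv[...,0]<130)&(hsv[...,1]>150)&(abs(B[...,0])<60)&(abs(B[...,1])<70)&(X[...,2]>60)&(X[...,2]<150)
Q=np.c_[B[m],X[...,2][m]];print(len(Q),np.median(Q,0).round(1),Q.min(0).round(1),Q.max(0).round(1),"angle",np.arctan2(np.median(Q[:,1]),np.median(Q[:,2])-35).round(3))
p2,d=grab("top","top13")
cv2.imwrite("pics/cs13.png",cv2.resize(np.hstack([p[300:420,280:390],p2[150:270,280:390]])[:,:,::-1],None,fx=3.6,fy=3.6,interpolation=cv2.INTER_CUBIC))
E
```

```text
[-3.4 -2.7 -0.4]
116 [  9.3  27.  111.9] [-9.6 14.6 89.1] [ 18.6  41.9 121.1] angle 0.338
```

View pics/cs13.png

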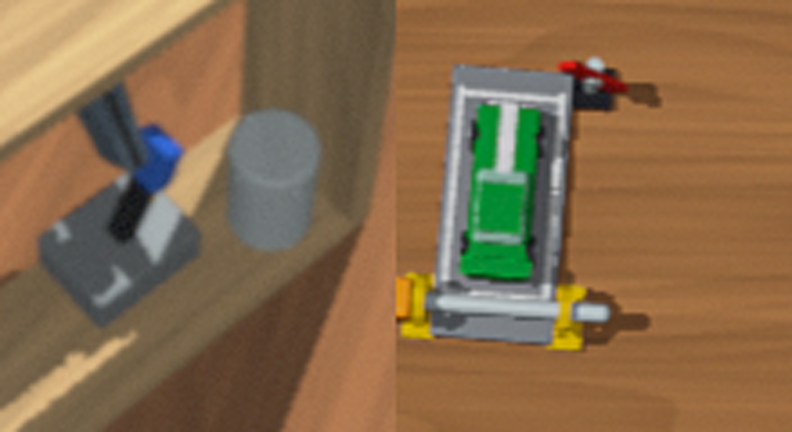

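The lever is at about 0.41 rad, and the flag at (595,75) has swung further. I'm holding a bit longer, then drawing back so that it springs up.

Emit:
arm_command(
  slide=[
    [0, 0, 0],
    [0, 0, 0],
    [0, 0, 0],
    [0, 0, 0],
    [0, 0, 0],
    [0, 0, 0],
    [0, 0, 0],
    [0, -1, 0],
    [0, -2.2, 0],
    [0, -3.4, 0],
    [0, -4.6, 0],
    [0, -5.8, 0],
    [0, -6.5, 0],
    [0, -6.5, 0],
    [0, -6.5, 0],
    [0, -6.5, 0],
  ],
  turn=[
    [0, 0, 0],
    [0, 0, 0],
    [0, 0, 0],
    [0, 0, 0],
    [0, 0, 0],
    [0, 0, 0],
    [0, 0, 0],
    [0, 0, 0],
    [0, 0, 0],
    [0, 0, 0],
    [0, 0, 0],
    [0, 0, 0],
    [0, 0, 0],
    [0, 0, 0],
    [0, 0, 0],
    [0, 0, 0],
  ],
  grip=[255, 255, 255, 255, 255, 255, 255, 255, 255, 255, 255, 255, 255, 255, 255, 255],
)

```text
time_s: 20.88
ee_pos: [560.4, -349.0, 110.4]
ee_rot: [0.0, 56.9, -26.4]
force: [0.1, -0.5, 0.3]
gripper_width: 0.5
```

```bash
python3 - <<'E'
from h import *
a=np.radians(-26.5);gx=np.array([np.cos(a),np.sin(a)]);gy=np.array([-gx[1],gx[0]]);G=np.array([592,-309.])
P=G-130*gx-60*gy
rel(*goal((*P,180),63.5,30,-26.5))
E
```

```text
at [ 560.4 -349.   110.4] t 20.88 w 0.5 F [ 0.1 -0.5  0.3] 
 slide [-12.35, -1.0, -6.23] turn [0.001, 0.053, -0.001] dist rows 3.3 turn rows 0.4 q [-35.0, 20.0, 115.0, 21.0, 13.0, -118.0]
```

Emit:
arm_command(
  slide=[
    [-2, -0.2, -1],
    [-4.5, -0.4, -2.3],
    [-7, -0.6, -3.6],
    [-9.5, -0.8, -4.8],
    [-12.3, -1, -6.2],
    [-12.3, -1, -6.2],
    [-12.3, -1, -6.2],
    [-12.3, -1, -6.2],
  ],
  turn=[
    [0, 0, 0],
    [0, 0.02, 0],
    [0, 0.04, 0],
    [0, 0.053, 0],
    [0, 0.053, 0],
    [0, 0.053, 0],
    [0, 0.053, 0],
    [0, 0.053, 0],
  ],
  grip=[255, 255, 255, 255, 255, 255, 255, 255],
)

```text
time_s: 21.55
ee_pos: [449.4, -305.2, 179.7]
ee_rot: [-0.0, 60.0, -26.5]
force: [0.5, -0.1, -0.8]
gripper_width: 0.4
```

```bash
python3 - <<'E'
from h import *
s=env.state();print(s["ee_pos"],s["force"])
p,d=grab("side","side14");p2,d2=grab("top","top14")
cv2.imwrite("pics/cs14.png",cv2.resize(np.hstack([p[230:420,240:420],p2[120:310,240:420]])[:,:,::-1],None,fx=2.2,fy=2.2,interpolation=cv2.INTER_CUBIC))
a=np.radians(-26.5);gx=np.array([np.cos(a),np.sin(a)]);gy=np.array([-gx[1],gx[0]]);G=np.array([592,-309.]);M=np.stack([gx,gy],1)
X=cloud("side",d);B=(X[...,:2]-G)@M
hsv=cv2.cvtColor(p,cv2.COLOR_RGB2HSV)
m=(hsv[...,0]>105)&(hsv[...,0]<130)&(hsv[...,1]>150)&(abs(B[...,0])<60)&(abs(B[...,1])<70)&(X[...,2]>60)&(X[...,2]<150)
Q=np.c_[B[m],X[...,2][m]];print(np.median(Q,0).round(1),"angle",np.arctan2(np.median(Q[:,1]),np.median(Q[:,2])-35).round(3))
# racer in bay
a=np.radians(-4.0);c,s=np.cos(a),np.sin(a);O=np.array([552,70.])
hsv=cv2.cvtColor(p2,cv2.COLOR_RGB2HSV);H,S,V=[hsv[...,i].astype(int) for i in range(3)]
X=cloud("top",d2);B=(X[...,:2]-O)@np.array([[c,-s],[s,c]]);Z=X[...,2]
g=(Z>15)&(Z<60)&(B[...,0]>-47)&(B[...,0]<95)&(abs(B[...,1])<32)&(H>40)&(H<85)&(S>120)
print("racer",cv2.minAreaRect(B[g].astype(np.float32)))
o=(H<20)&(S>190)&(V>170)&(B[...,1]>50)&(B[...,1]<130)&(abs(B[...,0]+60)<20)&(Z>22)&(Z<60)
Q=np.c_[B[o],Z[o]];print("handle",len(Q),Q.min(0).round(1),Q.max(0).round(1))
for l in("police","pump","tin"):print(l,[(np.round(r["point"]).tolist(),round(r["p"],2)) for r in env.search_frame("top",l)][:1])
E
```

```text
[ 449.44491701 -305.20088165  179.69780868] [ 0.45294517 -0.06186909 -0.77373081]
[  9.   -5.  122.1] angle -0.058
racer ((18.280574798583984, 1.2270221710205078), (117.89832305908203, 46.86919403076172), 1.426593542098999)
handle 246 [-72.2  54.8  37. ] [-47.2 112.9  48. ]
police [([612.0, 290.0, 30.0], 0.67)]
pump [([762.0, 118.0, 122.0], 0.88)]
tin []
```

View pics/cs14.png

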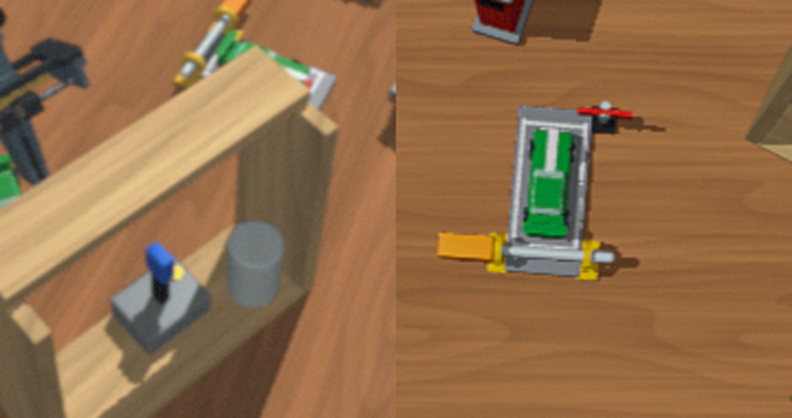

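```bash
python3 -c "
from workcell import env
print(env.job_done())"
```

```text
the job is handed in; nothing more can be done
None
```

I parked the racer, slid the stop bar home and then worked the lift switch, in that order. I handed the job in at about 22 s of the 72 s allowed.

- **Racer:** The leftmost of the three green racers is on the tile. It measures about 2 mm short of the box's middle along the bay and 1 mm to the side. The last rectangle fit gave about 1.4° off straight, which I took as picture noise and did not correct.
- **Stop bar:** The rod is through both eyelets. The handle touched the first eyelet at 2.6 N before I let go. Afterwards the picture put it about 1–3 mm away.
- **Lift switch:** It first went over to about 0.30 rad, which was borderline, so I pushed further to about 0.41 rad. The flag swung, and the switch stayed over for more than a second in all. It then sprang back; its measured angle matches the one at the start.
- **Bystanders:** The police car and the pump measure where they were, within the network's error. In the last check the network did not find the tin. In the side picture it stands where it was, and the arm never went near it.
- **Arm:** It ended clear of everything, with the force reading near zero.

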